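# Swap the carton at the back of the supply rack

### The arm

A 6-joint arm with a two-finger parallel gripper is mounted at the origin on a cart in front of the work surface, level with it; the furniture and walls round the work are solid. World frame = base frame: x ahead of the robot, y to its left, z up, the work surface at z = 0. Lengths are in m, angles in rad, forces in N, time in s.
With the tool pointing down it reaches from about 0.275 to 0.975 m from the base axis. Payload 8.4 kg.
Tool frame: the origin (TCP) lies midway between the tips of the shut fingers; the grasp point (between the pads) lies 19 mm behind it; z points along the fingers, y is the line along which they close (so a half turn about z gives the same grasp; the last joint's range is limited). The gripper opens to 92 mm and grips with 3 to 60 N. Pads are 20 mm wide; open, the fingers measure 128 mm over their backs; the gripper's body (75 mm by 189 mm) begins 69 mm behind the grasp point.
Start: joints at [1.196, 0.353, 1.633, -0, 1.155, -0.002], TCP at [0.228, 0.582, 0.215] pointing down, gripper open.
Joint ranges: [-2.63, 2.63], [-0.92, 2.1], [0.06, 2.66], [-1.3, 4.44], [0, 2.69], [-3.02, 3.02]. Speed limits (rad/s): [2.22, 2.22, 2.79, 3.14, 3.14, 3.14].

### API

Orientations are given as a unit quaternion [w, x, y, z].
In Python, from cell import env gives the robot as it stands. The module is installed in compiled form; this text tells all that it offers.
- The arm moves only by the tool apply_moves, never from a script. Its argument "series" is a list that holds one entry, the list of rows, each a list of 7 numbers: the shift along the world's x, y, z each as a share of 0.15 m, from -1 to 1, then the turn, a rotation vector about the world's x, y, z each as a share of 120 degrees, from -1 to 1, then the opening, from 0 (shut) to 1 (fully open). A call has 1 to 20 rows; each row is the pose to reach, as a shift and turn from the pose commanded when the call began; what a row does not reach only later rows make up. A row lasts 1/12 s, in which the tool goes at most 41.7 mm and 7.16 degrees, less where a joint would pass 70% of its speed; a pose out of reach is approached as far as the arm can. A call with a number of a shift or a turn outside -1 to 1 is refused whole. A call with a gripper value outside its range is refused whole. The fingers move at their own pace and stop on an object; "newtons" is the grip in N (left out, the last holds). Time passes only in rows, so rows that repeat a pose let the fingers close. It gives the time, the measured TCP pose, the force, the opening and the grip force at its end, in the units of the state.
- env.read_state(): the state, without advancing time (a new reading comes with each control period).
- env.camera(name): name is "scene" or "top" or "wrist"; returns a dict with "frame" (480x640x3 uint8, red, green, blue), "fovy" (degrees; the focal length in pixels is half the picture's height over the tangent of half this angle, whatever the lens; pixels are square), "cx", "cy" (the principal point, pixels), "rvec" (rotation vector, rad) and "tvec" (3), from world to camera coordinates, as OpenCV has them. Camera axes: x right, y down, z forward; pixel columns grow to the right and rows downward; lengths in m; the calibration is good to about 2 mm. A picture is of the moment at which its call begins. There is no depth.
- env.close_job(): hands the job in; it is judged then, once.
Trained networks look in the newest picture that a camera, given by its name, has taken for a name from the list of things; names that differ only in an ending like _2 or _b are one class to them, and where a whole thing is asked for, a point or a joint stands for the part that bears it (a point fixed in the world has none). Each returns a list of dicts, best first, with "p" (0 to 1); they miss things now and then, are a little off and sometimes report something else, mostly with a low value. They report only what shows in the picture. A call takes as long as a camera call. They do not tell look-alikes from the thing itself.
- env.boxes_of(camera, label): "xy" ([column, row] in pixels, amid what is visible of it).
- env.cut_out(camera, label): "mask" (480x640 bool, what is visible of it) and "xy" ([column, row] in pixels, amid what is visible of it).
The state is a dict: "time": time; "joints": joint angles; "qd": joint speeds; "tau": joint torques, N m; "position": TCP position; "tool_rot": TCP orientation; "force": force on the tool from outside, world axes, zero at the start; "moment": the same for the moment, N m; "opening": finger opening in m; "gripper_force": force on a finger pad.
Only numpy, scipy, OpenCV 4.12 (cv2) and the standard library are available. Lean on these libraries where they do the work, as an engineer would, in place of code of your own. Each camera call takes 0.05 s, during which the arm holds its last target. There are 200 camera calls.

### The job

On the supply rack the spray can and the amber bottle stand in front of the large nail carton: stand both aside on the rubber mat first, then lay the nail carton flat in the grey job tray, and put the smaller spare carton flat into the rear bay in its place. Only then put the can and the bottle back, each standing in the same front bay it came from. Never let the can or the bottle fall over.

Things in the scene. Friction and masses are not known exactly. Their poses are not given: they have to be found in the camera images.
- rack: Fixed low plywood rack, 182 x 186 mm, origin under its centre, x away from the robot, y to the left. Floor 6 mm thick; bays are bounded by lips 6 mm thick whose tops are 18 mm above the table. Two front bays, each 84 x 84 mm inside, centred at x = -43 mm, y = +45 mm and y = -45 mm; one rear bay, 80 mm (x) by 120 mm (y) inside, centred at x = +45 mm, y = 0
- mat: Fixed flat black rubber mat, 220 mm (x) by 110 mm (y), 3 mm thick, origin under its centre; side area with room for the can and the bottle one behind the other. It lies either left or right of the rack, the job tray on the other side
- job_tray: Fixed shallow grey metal tray, outside 160 mm (x) by 110 mm (y), walls 5 mm thick and 15 mm high, floor 5 mm thick, origin under its centre; destination of the nail carton
- spray_can: Aerosol can, white with grey cap, upright, diameter 66 mm up to 186 mm height, cap 60 mm wide up to 214 mm; about 0.34 kg; origin at the centre of its underside, z up. Starts in one of the rack's front bays
- bottle: Amber glass bottle with black cap and paper label, round, upright, body 56 mm wide up to 91 mm height, shoulder narrowing to a neck 23 mm wide from 121 mm to 139 mm, straight cap 26 mm wide (a good place to grasp) from 139 mm to the top at 155 mm; about 0.4 kg; origin at the centre of its underside, z up. Starts in the other front bay
- nail_box: Nail carton: the larger cardboard carton, pale with green print, 61 mm (own x) by 90 mm (own y) by 51 mm high, about 0.35 kg; origin at the centre of its underside. Starts flat in the rear bay of the rack, long side along the rack's y
- screw_box_2: Spare carton: the smaller cardboard carton, pale with blue print, 56 mm (own x) by 85 mm (own y) by 41 mm high; origin at the centre of its underside. Starts flat on the table in front of the rack, to the left. It fits the rear bay only with its long side along the rack's y
Mind the look-alikes: they are no part of the job. Leave any blue or turquoise look-alike of the spray_can alone.

How it is judged:
On the way, in this order (a step that is already met when the one before it is completed fails the run):
1. can and bottle both stand released on the mat, the nail carton still in its bay (x of spray_can in the frame of mat between -0.105 and 0.105 m and y of spray_can in the frame of mat between -0.055 and 0.055 m and z of spray_can in the frame of mat between -0.002 and 0.008 m and angle between each of spray_can, bottle's own z axis and vertical below 0.1 rad and x of bottle in the frame of mat between -0.105 and 0.105 m and y of bottle in the frame of mat between -0.055 and 0.055 m and z of bottle in the frame of mat between -0.002 and 0.008 m and contact force between the fingers and spray_can below 0.1 N and contact force between the fingers and bottle below 0.1 N and distance of nail_box from where it was at the start of the episode below 0.03 m), for 0.2 s.
2. nail carton lies released in the job tray, can and bottle still on the mat (z of nail_box in the frame of job_tray between 0.001 and 0.01 m and horizontal distance between nail_box and job_tray below 0.05 m and angle between nail_box's own z axis and vertical below 0.06 rad and contact force between the fingers and nail_box below 0.1 N and x of spray_can in the frame of mat between -0.105 and 0.105 m and y of spray_can in the frame of mat between -0.055 and 0.055 m and z of spray_can in the frame of mat between -0.002 and 0.008 m and angle between each of spray_can, bottle's own z axis and vertical below 0.1 rad and x of bottle in the frame of mat between -0.105 and 0.105 m and y of bottle in the frame of mat between -0.055 and 0.055 m and z of bottle in the frame of mat between -0.002 and 0.008 m), for 0.2 s.
3. spare carton lies released in the rear bay, can and bottle still on the mat (x of screw_box_2 in the frame of rack between 0.03 and 0.06 m and y of screw_box_2 in the frame of rack between -0.025 and 0.025 m and z of screw_box_2 in the frame of rack between 0.001 and 0.01 m and angle between screw_box_2's own z axis and vertical below 0.06 rad and contact force between the fingers and screw_box_2 below 0.1 N and x of spray_can in the frame of mat between -0.105 and 0.105 m and y of spray_can in the frame of mat between -0.055 and 0.055 m and z of spray_can in the frame of mat between -0.002 and 0.008 m and angle between each of spray_can, bottle's own z axis and vertical below 0.1 rad and x of bottle in the frame of mat between -0.105 and 0.105 m and y of bottle in the frame of mat between -0.055 and 0.055 m and z of bottle in the frame of mat between -0.002 and 0.008 m), for 0.2 s.
At the end, for the whole second after the job is handed in: Can and bottle stand upright on the floor of the front bays they started in (within 30 mm of the start); nail carton flat on the tray floor, within 50 mm of its centre; spare carton flat on the rear bay floor, within 15 mm (x), 25 mm (y) of its centre; all released and at rest (distance of each of spray_can, bottle from where it was at the start of the episode below 0.03 m and angle between each of spray_can, bottle, nail_box, screw_box_2's own z axis and vertical below 0.06 rad and z of spray_can in the frame of rack between 0.001 and 0.01 m and z of bottle in the frame of rack between 0.001 and 0.01 m and z of nail_box in the frame of job_tray between 0.001 and 0.01 m and horizontal distance between nail_box and job_tray below 0.05 m and x of screw_box_2 in the frame of rack between 0.03 and 0.06 m and y of screw_box_2 in the frame of rack between -0.025 and 0.025 m and z of screw_box_2 in the frame of rack between 0.001 and 0.01 m and linear speed of each of spray_can, bottle, nail_box, screw_box_2 below 0.02 m/s and angular speed of each of spray_can, bottle, nail_box, screw_box_2 below 0.2 rad/s); the robot touches nothing.
It fails at once if the can or the bottle falls over (angle between any of spray_can, bottle's own z axis and vertical above 0.7 rad).
It also fails if it takes over 133 s, if anything falls off the work surface, if the arm or the gripper's body presses on something with over 40 N, if the wrist force passes 120 N, or if a joint passes its speed limit or range.

## Working session

There is one attempt and no reset: what is moved stays moved. The work goes in short steps, Python scripts to look and compute and a tool call to move; the robot and the scene stay as the last step left them, time stands still between calls to the robot, and variables do not carry over. Pictures are saved under pics/ and viewed, at most 14 in all, crops included, and the job is handed in when it is done.

Besides the shell and the picture viewer there is one more tool, called after "Request:" by a JSON object that holds its "method" and its "body", one argument or row to a line. apply_moves: Moves the arm, as the interface text tells. Shift numbers are shares of 0.15 m and turn numbers shares of 120 degrees, none past 1 either way. Its arguments: {"type":"object","properties":{"series":{"type":"array"},"newtons":{"type":"number"}},"required":["series"]}

```bash
mkdir -p pics; cat > h.py <<'E'
import numpy as np, cv2
from cell import env
def cam(n,save=None):
    c=env.camera(n)
    if save: cv2.imwrite('pics/'+save,c['frame'][:,:,::-1])
    return c
def K(c):
    f=240/np.tan(np.radians(c['fovy'])/2); return np.array([[f,0,c['cx']],[0,f,c['cy']],[0,0,1.]])
def ray(c,px,z):
    R=cv2.Rodrigues(np.array(c['rvec'],float))[0];t=np.array(c['tvec'],float).ravel()
    o=-R.T@t; d=R.T@np.linalg.inv(K(c))@np.array([px[0],px[1],1.])
    return o+d*(z-o[2])/d[2]
def proj(c,P):
    return cv2.projectPoints(np.array(P,float).reshape(-1,3),np.array(c['rvec'],float),np.array(c['tvec'],float),K(c),None)[0].reshape(-1,2)
E
python3 - <<'E'
from h import *
a={n:cam(n,n+'0.png') for n in('scene','top')}
s=env.read_state();print(s['time'],s['position'],s['tool_rot'],s['force'])
for n,c in a.items():
    R=cv2.Rodrigues(np.array(c['rvec'],float))[0];print(n,-R.T@np.array(c['tvec']).ravel(),c['fovy'])
    for l,z in dict(rack=.018,mat=.003,job_tray=.015,spray_can=.1,bottle=.08,nail_box=.03,screw_box_2=.02).items():
        print(l,[(np.round(b['xy']),round(b['p'],2),ray(c,b['xy'],z).round(3)) for b in env.boxes_of(n,l)])
E
```

```text
0.1 [0.22748495 0.58165154 0.21393627] [-1.08620775e-04  1.85300576e-01  9.82681689e-01 -6.19376798e-04] [ 0.35289994 -1.39452494  0.47925782]
scene [ 0.54885583 -0.48315947  0.89355355] 50.50706860264722
rack [(array([360., 282.]), 0.73, array([ 0.606, -0.025,  0.018]))]
mat [(array([360., 358.]), 0.92, array([ 0.607, -0.171,  0.003]))]
job_tray [(array([368., 173.]), 0.88, array([0.622, 0.25 , 0.015]))]
spray_can [(array([340., 202.]), 0.75, array([0.561, 0.106, 0.1  ])), (array([225., 143.]), 0.7, array([0.318, 0.248, 0.1  ])), (array([278., 194.]), 0.69, array([0.439, 0.12 , 0.1  ])), (array([430., 155.]), 0.58, array([0.745, 0.232, 0.1  ]))]
bottle [(array([342., 268.]), 0.9, array([ 0.569, -0.03 ,  0.08 ]))]
nail_box [(array([386., 253.]), 0.85, array([0.655, 0.036, 0.03 ]))]
screw_box_2 []
top [ 0.08629518 -0.09564617  1.15121107] 44.39050030678849
rack [(array([333., 240.]), 0.59, array([0.557, 0.009, 0.018]))]
mat [(array([421., 258.]), 0.58, array([ 0.581, -0.176,  0.003]))]
job_tray [(array([232., 195.]), 0.92, array([0.594, 0.249, 0.015]))]
spray_can [(array([301., 206.]), 0.77, array([0.574, 0.084, 0.1  ])), (array([176., 294.]), 0.77, array([0.331, 0.251, 0.1  ])), (array([266., 117.]), 0.55, array([0.753, 0.221, 0.1  ]))]
bottle [(array([230., 198.]), 0.18, array([0.556, 0.23 , 0.08 ]))]
nail_box [(array([340., 191.]), 0.57, array([0.667, 0.028, 0.03 ]))]
screw_box_2 []
```

View pics/scene0.png

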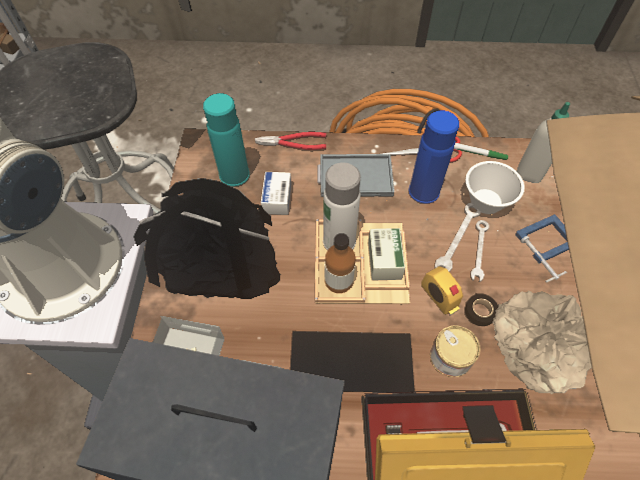

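View pics/top0.png

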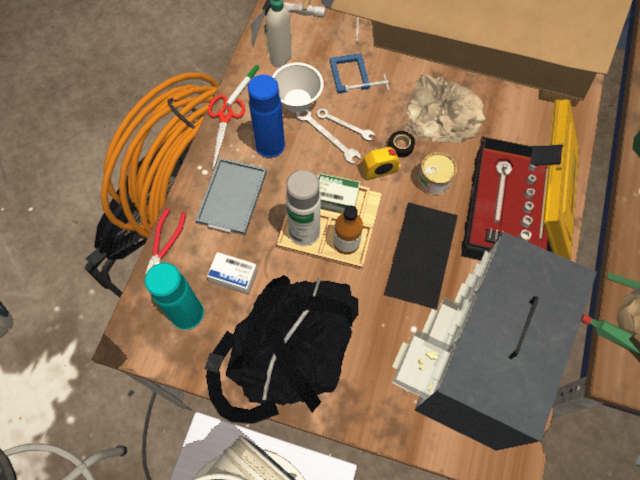

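The candidates for spray_can are white with a grey cap at scene (341,205) / top (302,207), turquoise at scene (225,143), and blue at scene (433,155). The white one standing in the rack's front-left bay fits; the bottle is in the front-right bay, the mat is on the right and the tray on the left. The spare carton with blue print is at scene (276,193), next to the turquoise can. I'll fit silhouettes and check with one crop.

```bash
cat > fit.py <<'E'
from h import *
from scipy.optimize import minimize
def boxpts(x,y,yaw,lx,ly,z0,z1):
    c,s=np.cos(yaw),np.sin(yaw)
    return [[x+c*a*lx/2-s*b*ly/2,y+s*a*lx/2+c*b*ly/2,z] for a in(-1,1) for b in(-1,1) for z in(z0,z1)]
def cyl(x,y,prof):
    t=np.linspace(0,2*np.pi,24)
    return [[x+r*np.cos(u),y+r*np.sin(u),z] for r,z in prof for u in t]
def hullmask(p,S=4):
    m=np.zeros((480*S,640*S),np.uint8); cv2.fillConvexPoly(m,cv2.convexHull(np.round(p*S+S/2).astype(np.int32)),1); return m
def fit(obs,model,x0,step):
    """obs: list of (cam, bool mask); fits hulls"""
    H=[]
    for c,m in obs:
        n,l,st,_=cv2.connectedComponentsWithStats(m.astype(np.uint8)); m=l==1+np.argmax(st[1:,4])
        H.append((c,hullmask(np.argwhere(m)[:,::-1].astype(np.float32))))
    def f(x):
        e=0
        for c,h in H:
            g=hullmask(proj(c,model(x)).astype(np.float32)); e+=1-(g&h).sum()/(g|h).sum()
        return e/len(H)
    sim=np.vstack([x0]+[np.array(x0)+np.eye(len(x0))[i]*step[i] for i in range(len(x0))])
    r=minimize(f,x0,method='Nelder-Mead',options=dict(initial_simplex=sim,xatol=3e-4,fatol=1e-4,maxiter=120))
    return r.x.round(4),round(r.fun,3)
E
cat > m.py <<'E'
from fit import *
C={n:cam(n) for n in('scene','top')}
def best(n,l,near):
    o=env.cut_out(n,l); o=[d for d in o if np.hypot(*(np.array(d['xy'])-near))<25]
    return (C[n],np.array(o[0]['mask'])) if o else None
def run(l,model,x0,step,near):
    for sel in (['scene'],['top'],['scene','top']):
        ob=[best(n,l,near[n]) for n in sel]
        print(l,sel, fit(ob,model,x0,step) if all(o is not None for o in ob) else 'none')
st=[.02,.02,.1]
run('mat',lambda p:boxpts(*p,.22,.11,0,.003),[.6,-.173,-.03],st,dict(scene=(352,361),top=(421,255)))
run('job_tray',lambda p:boxpts(*p,.16,.11,0,.015),[.61,.25,0],st,dict(scene=(358,175),top=(232,196)))
run('rack',lambda p:boxpts(*p,.182,.186,0,.018),[.61,.03,0],st,dict(scene=(360,270),top=(333,225)))
run('nail_box',lambda p:boxpts(*p,.061,.09,.006,.057),[.655,.036,0],st,dict(scene=(386,253),top=(340,191)))
run('spray_can',lambda p:cyl(*p,[(.033,.006),(.033,.192),(.03,.22)]),[.57,.08],[.02,.02],dict(scene=(341,205),top=(302,207)))
run('bottle',lambda p:cyl(*p,[(.028,.006),(.028,.097),(.013,.127),(.013,.161)]),[.57,-.02],[.02,.02],dict(scene=(342,265),top=(348,230)))
for l in('screw_box_2','nail_box','screw_box'):
    for n in C:
        try: print(l,n,[(np.round(d['xy']),round(d['p'],2),d['mask'].sum()) for d in env.cut_out(n,l)])
        except Exception as e: print(e)
f=C['scene']['frame'];cv2.imwrite('pics/crop1.png',cv2.resize(f[80:310,200:460,::-1],None,fx=2.5,fy=2.5,interpolation=cv2.INTER_CUBIC))
E
python3 m.py
```

```text
mat ['scene'] (array([ 0.5901, -0.1743,  0.0218]), np.float64(0.089))
mat ['top'] (array([ 0.5899, -0.1744,  0.0071]), np.float64(0.02))
mat ['scene', 'top'] (array([ 0.59  , -0.1742,  0.0138]), np.float64(0.055))
job_tray ['scene'] (array([0.595 , 0.2525, 0.0351]), np.float64(0.036))
job_tray ['top'] (array([0.5962, 0.254 , 0.0477]), np.float64(0.022))
job_tray ['scene', 'top'] (array([0.5956, 0.2534, 0.037 ]), np.float64(0.031))
rack ['scene'] (array([0.6056, 0.0301, 0.0348]), np.float64(0.03))
rack ['top'] (array([0.6043, 0.0312, 0.0362]), np.float64(0.22))
rack ['scene', 'top'] (array([0.6049, 0.0303, 0.0361]), np.float64(0.128))
nail_box ['scene'] (array([0.6538, 0.032 , 0.0784]), np.float64(0.042))
nail_box ['top'] (array([0.654 , 0.0334, 0.1593]), np.float64(0.236))
nail_box ['scene', 'top'] (array([0.6537, 0.0318, 0.1039]), np.float64(0.143))
spray_can ['scene'] (array([0.562 , 0.0735]), np.float64(0.078))
spray_can ['top'] (array([0.5597, 0.0761]), np.float64(0.054))
spray_can ['scene', 'top'] (array([0.5615, 0.0767]), np.float64(0.07))
bottle ['scene'] (array([ 0.5634, -0.0175]), np.float64(0.034))
bottle ['top'] (array([ 0.5633, -0.0162]), np.float64(0.06))
bottle ['scene', 'top'] (array([ 0.5638, -0.0164]), np.float64(0.05))
screw_box_2 scene [(array([277., 193.]), 0.9, np.int64(1120))]
screw_box_2 top [(array([228., 274.]), 0.64, np.int64(1406))]
nail_box scene [(array([384., 253.]), 0.81, np.int64(1757)), (array([342., 201.]), 0.4, np.int64(2629))]
nail_box top [(array([337., 192.]), 0.64, np.int64(1171))]
screw_box scene [(array([277., 193.]), 0.9, np.int64(1120))]
screw_box top [(array([228., 274.]), 0.64, np.int64(1406))]
```

View pics/crop1.png

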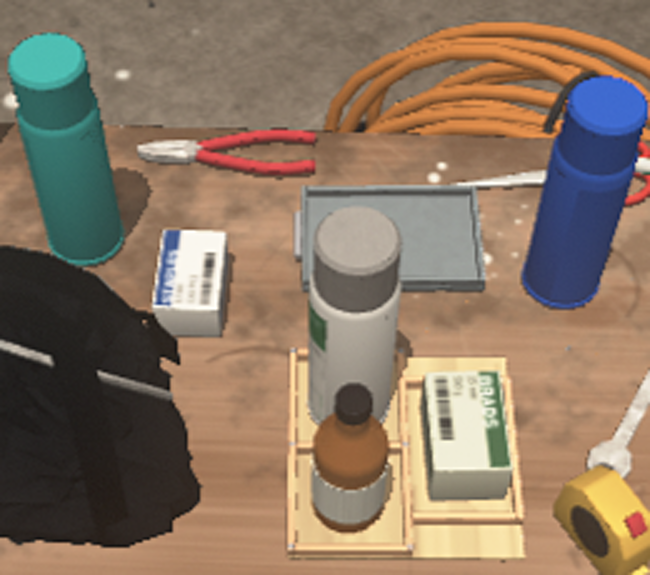

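The crop confirms it: the white/grey can is front-left in the rack, the amber bottle front-right, the green carton at the rear, and the blue-print spare carton beside the turquoise look-alike. Next I'll fit the spare carton and the look-alikes, and check reach above the can.

```bash
cat > m2.py <<'E'
from fit import *
C={n:cam(n) for n in('scene','top')}
M={n:[np.array(d['mask']) for d in env.cut_out(n,'screw_box_2')][0] for n in C}
for s in (['scene'],['top'],['scene','top']):
    print(s,[fit([(C[n],M[n]) for n in s],lambda p:boxpts(*p,.056,.085,0,.041),[.435,.185,y0],[.02,.02,.1]) for y0 in(0,.2)])
for nm,near in(('teal',dict(scene=(225,143),top=(176,294))),('blue',dict(scene=(430,155),top=(266,117)))):
    ob=[]
    for n in C:
        o=[d for d in env.cut_out(n,'spray_can') if np.hypot(*(np.array(d['xy'])-near[n]))<25]
        if o: ob.append((C[n],np.array(o[0]['mask'])))
    print(nm,len(ob),fit(ob,lambda p:cyl(*p,[(.033,0),(.033,.19),(.03,.21)]),[.32,.25] if nm=='teal' else [.74,.23],[.02,.02]))
s=env.read_state();print(s['time'],s['position'],s['opening'])
E
python3 m2.py
```

```text
['scene'] [(array([0.4239, 0.184 , 0.0113]), np.float64(0.067)), (array([0.4243, 0.183 , 0.0337]), np.float64(0.068))]
['top'] [(array([0.4227, 0.185 , 0.0667]), np.float64(0.081)), (array([ 0.423 ,  0.1843, -0.0077]), np.float64(0.075))]
['scene', 'top'] [(array([0.4242, 0.1846, 0.0169]), np.float64(0.071)), (array([0.4241, 0.1841, 0.0075]), np.float64(0.072))]
teal 2 (array([0.3212, 0.2476]), np.float64(0.026))
blue 2 (array([0.7456, 0.2174]), np.float64(0.038))
2.8 [0.22761717 0.58205734 0.21455467] 0.09178487194634803
```

```bash
python3 - <<'E'
from h import *
C={n:cam(n) for n in('scene','top')}
P=[K(c)@np.c_[cv2.Rodrigues(np.array(c['rvec'],float))[0],np.array(c['tvec']).ravel()] for c in C.values()]
for nm,a,b in [('toolbox near corner',(343,380),(505,236)),('toolbox far-x corner L',(130,342),(418,400)),('pack zipper end',(268,237),(318,285)),('pack zipper start',(185,213),(265,398)),('yellow',(585,432),(565,100))]:
    X=cv2.triangulatePoints(P[0],P[1],np.array(a,float).reshape(2,1),np.array(b,float).reshape(2,1)).ravel();X=X[:3]/X[3]
    print(nm,X.round(3),proj(C['scene'],X).round(),proj(C['top'],X).round())
for p in [(280,215),(278,275),(250,200),(215,180)]: print(p,[ray(C['scene'],p,z).round(3) for z in(0,.05,.1)])
for p in [(315,278),(262,290),(355,290)]: print(p,[ray(C['top'],p,z).round(3) for z in(0,.05,.1)])
E
```

```text
toolbox near corner [ 0.566 -0.285  0.233] [[340. 382.]] [[504. 234.]]
toolbox far-x corner L [ 0.26  -0.219  0.182] [[133. 339.]] [[420. 402.]]
pack zipper end [0.427 0.005 0.113] [[265. 240.]] [[317. 282.]]
pack zipper start [0.228 0.053 0.074] [[167. 226.]] [[259. 381.]]
yellow [ 0.86  -0.34   0.252] [[584. 433.]] [[565. 100.]]
(280, 215) [array([0.435, 0.139, 0.   ]), array([0.442, 0.105, 0.05 ]), array([0.448, 0.07 , 0.1  ])]
(278, 275) [array([ 0.443, -0.006,  0.   ]), array([ 0.449, -0.033,  0.05 ]), array([ 0.455, -0.059,  0.1  ])]
(250, 200) [array([0.366, 0.177, 0.   ]), array([0.376, 0.14 , 0.05 ]), array([0.387, 0.103, 0.1  ])]
(215, 180) [array([ 0.281,  0.229, -0.   ]), array([0.296, 0.189, 0.05 ]), array([0.311, 0.149, 0.1  ])]
(315, 278) [array([0.471, 0.023, 0.   ]), array([0.455, 0.018, 0.05 ]), array([0.438, 0.012, 0.1  ])]
(262, 290) [array([0.414, 0.119, 0.   ]), array([0.4  , 0.109, 0.05 ]), array([0.385, 0.1  , 0.1  ])]
(355, 290) [array([ 0.471, -0.064,  0.   ]), array([ 0.455, -0.065,  0.05 ]), array([ 0.438, -0.066,  0.1  ])]
```

Request:
{"method": "apply_moves", "body": {
  "series": [
    [[0, 0, 0.6, 0, 0, -0.06, 1], [0, 0, 0.9, 0, 0, -0.12, 1], [0.3, -0.3, 0.9, 0, 0, -0.18, 1], [0.6, -0.6, 0.9, 0, 0, -0.24, 1], [1, -1, 0.9, 0, 0, -0.3, 1], [1, -1, 0.9, 0, 0, -0.36, 1], [1, -1, 0.9, 0, 0, -0.42, 1], [1, -1, 0.9, 0, 0, -0.48, 1], [1, -1, 0.9, 0, 0, -0.54, 1], [1, -1, 0.9, 0, 0, -0.556, 1], [1, -1, 0.9, 0, 0, -0.556, 1]]
  ]
}}

```text
time: 3.82
position: [0.3781, 0.4316, 0.3498]
tool_rot: [-0.0, 0.696, 0.718, 0.0]
force: [-0.3, 0.2, -0.1]
opening: 0.0919
gripper_force: 0.0
```

Request:
{"method": "apply_moves", "body": {
  "series": [
    [[1, -1, 0, 0, 0, 0, 1], [1, -1, 0, 0, 0, 0, 1], [1, -1, 0, 0, 0, 0, 1], [1, -1, 0, 0, 0, 0, 1], [1, -1, 0, 0, 0, 0, 1], [1, -1, 0, 0, 0, 0, 1], [1, -1, 0, 0, 0, 0, 1]]
  ]
}}

```text
time: 4.4
position: [0.5288, 0.2805, 0.3492]
tool_rot: [0.0, 0.696, 0.718, -0.0]
force: [-1.2, -0.8, -0.4]
opening: 0.0918
gripper_force: 0.0
```

Request:
{"method": "apply_moves", "body": {
  "series": [
    [[0.24, -1, 0, 0, 0, 0, 1], [0.24, -1, 0, 0, 0, 0, 1], [0.24, -1, 0, 0, 0, 0, 1], [0.24, -1, 0, 0, 0, 0, 1], [0.24, -1, 0, 0, 0, 0, 1], [0.24, -1, 0, 0, 0, 0, 1]]
  ]
}}

```text
time: 4.9
position: [0.5632, 0.1323, 0.3497]
tool_rot: [-0.0, 0.695, 0.719, 0.0]
force: [0.8, 0.5, -0.5]
opening: 0.092
gripper_force: 0.0
```

Request:
{"method": "apply_moves", "body": {
  "series": [
    [[0, -1, -0.4, 0, 0, 0, 1], [0, -1, -0.4, 0, 0, 0, 1], [0, -1, -0.4, 0, 0, 0, 1], [0, -1, -0.4, 0, 0, 0, 1], [0, -1, -0.4, 0, 0, 0, 1], [0, -1, -0.4, 0, 0, 0, 1]]
  ]
}}

```text
time: 5.4
position: [0.563, -0.0171, 0.2888]
tool_rot: [-0.001, 0.695, 0.719, -0.0]
force: [-0.3, 0.1, 0.9]
opening: 0.092
gripper_force: 0.0
```

```bash
python3 - <<'E'
from fit import *
c=cam('wrist'); 
f=c['frame'].copy()
o=env.cut_out('wrist','bottle'); print([(d['xy'],d['p']) for d in o])
if o: print(fit([(c,np.array(o[0]['mask']))],lambda p:cyl(*p,[(.028,.006),(.028,.097),(.013,.127),(.013,.161)]),[.5635,-.0165],[.01,.01]))
for P in (cyl(.5635,-.0165,[(.013,.161)]),cyl(.5605,.0745,[(.03,.22)]),boxpts(.605,.0303,.036,.182,.186,.018,.018)):
    for p in proj(c,P): cv2.circle(f,tuple(int(v) for v in p.round()),2,(255,0,0),-1)
cv2.imwrite('pics/w1.png',f[:,:,::-1])
E
```

```text
[([178.0, 12.0], 0.72), ([320.9, 205.5], 0.62)]
(array([ 0.5635, -0.0165]), np.float64(1.0))
```

View pics/w1.png

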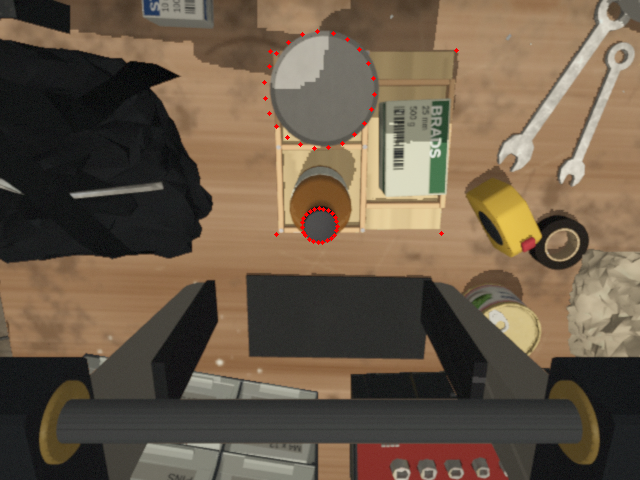

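The wrist picture shows the bottle cap at (320,225), exactly on the projection, and the can cap about 2 mm further in +x. I'll descend and grip the bottle.

Request:
{"method": "apply_moves", "body": {
  "series": [
    [[0, 0, -0.25, 0, 0, 0, 1], [0, 0, -0.5, 0, 0, 0, 1], [0, 0, -0.7, 0, 0, 0, 1], [0, 0, -0.85, 0, 0, 0, 1], [0, 0, -0.95, 0, 0, 0, 1], [0, 0, -1, 0, 0, 0, 1], [0, 0, -1, 0, 0, 0, 1]]
  ]
}}

```text
time: 6.08
position: [0.5632, -0.0161, 0.1386]
tool_rot: [-0.001, 0.694, 0.72, -0.001]
force: [0.1, 0.3, -0.4]
opening: 0.0916
gripper_force: 0.0
```

Request:
{"method": "apply_moves", "body": {
  "series": [
    [[0, 0, -0.03, 0, 0, 0, 0.6], [0, 0, -0.03, 0, 0, 0, 0.4], [0, 0, -0.03, 0, 0, 0, 0.2], [0, 0, -0.03, 0, 0, 0, 0], [0, 0, -0.03, 0, 0, 0, 0], [0, 0, -0.03, 0, 0, 0, 0], [0, 0, -0.03, 0, 0, 0, 0], [0, 0, -0.03, 0, 0, 0, 0], [0, 0, -0.03, 0, 0, 0, 0], [0, 0, -0.03, 0, 0, 0, 0]]
  ],
  "newtons": 30
}}

```text
time: 6.92
position: [0.5636, -0.018, 0.1351]
tool_rot: [-0.0, 0.695, 0.719, 0.0]
force: [-0.5, 0.3, -0.1]
opening: 0.0272
gripper_force: 0.0
```

Request:
{"method": "apply_moves", "body": {
  "series": [
    [[0, 0, 0, 0, 0, 0, 0], [0, 0, 0, 0, 0, 0, 0], [0, 0, 0, 0, 0, 0, 0], [0, 0, 0, 0, 0, 0, 0], [0, 0, 0.05, 0, 0, 0, 0], [0, 0, 0.15, 0, 0, 0, 0], [0, 0, 0.3, 0, 0, 0, 0], [0, 0, 0.45, 0, 0, 0, 0], [0, 0, 0.5, 0, 0, 0, 0], [0, 0, 0.5, 0, 0, 0, 0], [0, 0, 0.5, 0, 0, 0, 0]]
  ]
}}

```text
time: 7.83
position: [0.5632, -0.0179, 0.2096]
tool_rot: [-0.0, 0.695, 0.719, -0.0]
force: [-0.8, 0.5, -4.9]
opening: 0.0254
gripper_force: 30.0
```

Request:
{"method": "apply_moves", "body": {
  "series": [
    [[-0.03, -0.15, 0, 0, 0, 0, 0], [-0.08, -0.4, 0, 0, 0, 0, 0], [-0.13, -0.65, 0, 0, 0, 0, 0], [-0.17, -0.85, 0, 0, 0, 0, 0], [-0.19, -0.95, 0, 0, 0, 0, 0], [-0.19, -0.98, 0, 0, 0, 0, 0], [-0.19, -0.98, 0, 0, 0, 0, 0], [-0.19, -0.98, 0, 0, 0, 0, 0], [-0.19, -0.98, -0.1, 0, 0, 0, 0], [-0.19, -0.98, -0.2, 0, 0, 0, 0], [-0.19, -0.98, -0.3, 0, 0, 0, 0], [-0.19, -0.98, -0.38, 0, 0, 0, 0], [-0.19, -0.98, -0.44, 0, 0, 0, 0], [-0.19, -0.98, -0.48, 0, 0, 0, 0], [-0.19, -0.98, -0.5, 0, 0, 0, 0], [-0.19, -0.98, -0.515, 0, 0, 0, 0], [-0.19, -0.98, -0.515, 0, 0, 0, 0], [-0.19, -0.98, -0.515, 0, 0, 0, 0]]
  ]
}}

```text
time: 9.33
position: [0.5355, -0.165, 0.1333]
tool_rot: [0.0, 0.695, 0.719, 0.0]
force: [1.4, 0.6, -4.3]
opening: 0.0253
gripper_force: 30.0
```

Request:
{"method": "apply_moves", "body": {
  "series": [
    [[0, 0, -0.01, 0, 0, 0, 0], [0, 0, -0.01, 0, 0, 0, 0], [0, 0, -0.01, 0, 0, 0, 0]]
  ]
}}

```text
time: 9.58
position: [0.536, -0.1651, 0.1324]
tool_rot: [0.001, 0.695, 0.719, 0.001]
force: [-0.6, 0.9, 3.9]
opening: 0.0254
gripper_force: 30.0
```

Request:
{"method": "apply_moves", "body": {
  "series": [
    [[0, 0, 0, 0, 0, 0, 0.3], [0, 0, 0, 0, 0, 0, 0.6], [0, 0, 0, 0, 0, 0, 1], [0, 0, 0, 0, 0, 0, 1], [0, 0, 0, 0, 0, 0, 1], [0, 0, 0, 0, 0, 0, 1], [0, 0, 0, 0, 0, 0, 1], [0, 0, 0.15, 0, 0, 0, 1], [0, 0, 0.35, 0, 0, 0, 1], [0, 0, 0.6, 0, 0, 0, 1], [0, 0, 0.8, 0, 0, 0, 1], [0, 0, 1, 0, 0, 0, 1], [0, 0, 1, 0, 0, 0, 1], [0, 0, 1, 0, 0, 0, 1]]
  ]
}}

```text
time: 10.75
position: [0.5361, -0.1652, 0.2831]
tool_rot: [0.002, 0.695, 0.719, 0.001]
force: [-0.4, -0.2, -0.2]
opening: 0.0918
gripper_force: 0.0
```

Request:
{"method": "apply_moves", "body": {
  "series": [
    [[0.18, 1, 0, 0, 0, 0, 1], [0.18, 1, 0, 0, 0, 0, 1], [0.18, 1, 0, 0, 0, 0, 1], [0.18, 1, 0, 0, 0, 0, 1], [0.18, 1, 0, 0, 0, 0, 1], [0.18, 1, 0, 0, 0, 0, 1]]
  ]
}}

```text
time: 11.25
position: [0.5615, -0.0136, 0.2797]
tool_rot: [-0.001, 0.694, 0.72, -0.001]
force: [-0.8, 0.1, 0.7]
opening: 0.0921
gripper_force: 0.0
```

Request:
{"method": "apply_moves", "body": {
  "series": [
    [[0, 0.6, 0, 0, 0, 0, 1], [0, 0.6, 0, 0, 0, 0, 1], [0, 0.6, 0, 0, 0, 0, 1], [0, 0.6, 0, 0, 0, 0, 1], [0, 0.6, 0, 0, 0, 0, 1]]
  ]
}}

```text
time: 11.67
position: [0.5618, 0.0739, 0.2806]
tool_rot: [-0.0, 0.695, 0.719, -0.001]
force: [-0.5, -0.8, -0.9]
opening: 0.0919
gripper_force: 0.0
```

```bash
python3 - <<'E'
from fit import *
c=cam('wrist'); f=c['frame'].copy()
print(env.read_state()['position'],[(d['xy'],d['p']) for d in env.boxes_of('wrist','bottle')])
for P in (cyl(.562,.0755,[(.03,.22),(.033,.006)]),cyl(.5355,-.165,[(.013,.158)])):
    for p in proj(c,P): cv2.circle(f,tuple(int(v) for v in p.round()),2,(255,0,0),-1)
cv2.imwrite('pics/w2.png',f[:,:,::-1])
E
```

```text
[0.56192025 0.07346047 0.28078395] [([287.2, 391.4], 0.91)]
```

View pics/w2.png

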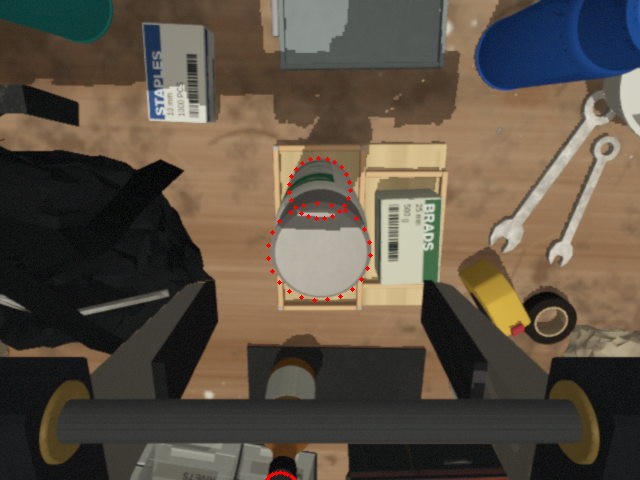

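The can cap at (321,250) matches the projection, and the bottle stands upright on the mat at (285,420). I'll descend on the can.

Request:
{"method": "apply_moves", "body": {
  "series": [
    [[0, 0.01, -0.2, 0, 0, 0, 1], [0, 0.01, -0.4, 0, 0, 0, 1], [0, 0.01, -0.55, 0, 0, 0, 1], [0, 0.01, -0.7, 0, 0, 0, 1], [0, 0.01, -0.8, 0, 0, 0, 1], [0, 0.01, -0.88, 0, 0, 0, 1], [0, 0.01, -0.9, 0, 0, 0, 1], [0, 0.01, -0.9, 0, 0, 0, 1], [0, 0.01, -0.9, 0, 0, 0, 0.8], [0, 0.01, -0.9, 0, 0, 0, 0.7], [0, 0.01, -0.9, 0, 0, 0, 0.65], [0, 0.01, -0.9, 0, 0, 0, 0.6], [0, 0.01, -0.9, 0, 0, 0, 0.55], [0, 0.01, -0.9, 0, 0, 0, 0.5], [0, 0.01, -0.9, 0, 0, 0, 0.5], [0, 0.01, -0.9, 0, 0, 0, 0.5], [0, 0.01, -0.9, 0, 0, 0, 0.5]]
  ],
  "newtons": 25
}}

```text
time: 13.18
position: [0.5625, 0.0767, 0.1471]
tool_rot: [0.0, 0.695, 0.719, 0.0]
force: [-1.6, -0.5, 6.5]
opening: 0.0649
gripper_force: 25.0
```

Request:
{"method": "apply_moves", "body": {
  "series": [
    [[0, 0, 0.03, 0, 0, 0, 0.4], [0, 0, 0.1, 0, 0, 0, 0.4], [0, 0, 0.25, 0, 0, 0, 0.4], [0, 0, 0.4, 0, 0, 0, 0.4], [0, 0, 0.52, 0, 0, 0, 0.4], [0, 0, 0.6, 0, 0, 0, 0.4], [0, 0, 0.6, 0, 0, 0, 0.4], [0, 0, 0.6, 0, 0, 0, 0.4]]
  ]
}}

```text
time: 13.85
position: [0.5622, 0.0766, 0.2366]
tool_rot: [0.0, 0.695, 0.719, 0.0]
force: [0.5, -0.1, -2.9]
opening: 0.0651
gripper_force: 25.0
```

Request:
{"method": "apply_moves", "body": {
  "series": [
    [[0.05, -0.15, 0, 0, 0, 0, 0.4], [0.13, -0.38, 0, 0, 0, 0, 0.4], [0.22, -0.63, 0, 0, 0, 0, 0.4], [0.3, -0.85, 0, 0, 0, 0, 0.4], [0.35, -1, 0, 0, 0, 0, 0.4]]
  ]
}}

```text
time: 14.27
position: [0.6146, -0.0762, 0.2345]
tool_rot: [-0.001, 0.695, 0.719, -0.001]
force: [-0.6, 0.6, -3.2]
opening: 0.0652
gripper_force: 25.0
```

Request:
{"method": "apply_moves", "body": {
  "series": [
    [[0.08, -0.2, 0, 0, 0, 0, 0.4], [0.14, -0.4, 0, 0, 0, 0, 0.4], [0.18, -0.54, 0, 0, 0, 0, 0.4], [0.2, -0.61, 0, 0, 0, 0, 0.4], [0.2, -0.61, 0, 0, 0, 0, 0.4], [0.2, -0.61, 0, 0, 0, 0, 0.4], [0.2, -0.61, -0.1, 0, 0, 0, 0.4], [0.2, -0.61, -0.22, 0, 0, 0, 0.4], [0.2, -0.61, -0.34, 0, 0, 0, 0.4], [0.2, -0.61, -0.45, 0, 0, 0, 0.4], [0.2, -0.61, -0.53, 0, 0, 0, 0.4], [0.2, -0.61, -0.57, 0, 0, 0, 0.4], [0.2, -0.61, -0.59, 0, 0, 0, 0.4], [0.2, -0.61, -0.605, 0, 0, 0, 0.4], [0.2, -0.61, -0.61, 0, 0, 0, 0.4], [0.2, -0.61, -0.61, 0, 0, 0, 0.4], [0.2, -0.61, -0.61, 0, 0, 0, 0.4]]
  ]
}}

```text
time: 15.68
position: [0.6451, -0.165, 0.1456]
tool_rot: [0.001, 0.695, 0.719, 0.0]
force: [-0.2, -0.4, -2.8]
opening: 0.065
gripper_force: 25.0
```

Request:
{"method": "apply_moves", "body": {
  "series": [
    [[0, 0, -0.01, 0, 0, 0, 0.4], [0, 0, -0.015, 0, 0, 0, 0.4], [0, 0, -0.015, 0, 0, 0, 0.4]]
  ]
}}

```text
time: 15.93
position: [0.6452, -0.1653, 0.1441]
tool_rot: [0.001, 0.695, 0.719, 0.0]
force: [-1.9, 0.8, 5.8]
opening: 0.065
gripper_force: 25.0
```

Request:
{"method": "apply_moves", "body": {
  "series": [
    [[0, 0, 0, 0, 0, 0, 0.75], [0, 0, 0, 0, 0, 0, 0.85], [0, 0, 0, 0, 0, 0, 1], [0, 0, 0, 0, 0, 0, 1], [0, 0, 0, 0, 0, 0, 1], [0, 0, 0, 0, 0, 0, 1], [0, 0, 0.15, 0, 0, 0, 1], [0, 0, 0.35, 0, 0, 0, 1], [0, 0, 0.6, 0, 0, 0, 1], [0, 0, 0.8, 0, 0, 0, 1], [0, 0, 0.97, 0, 0, 0, 1], [0, 0, 0.97, 0, 0, 0, 1], [0, 0, 0.97, 0, 0, 0, 1]]
  ]
}}

```text
time: 17.02
position: [0.6454, -0.1651, 0.2898]
tool_rot: [0.001, 0.695, 0.719, 0.001]
force: [1.2, -0.7, -0.5]
opening: 0.0919
gripper_force: 0.0
```

Request:
{"method": "apply_moves", "body": {
  "series": [
    [[0.05, 1, 0, 0, 0, 0, 1], [0.05, 1, 0, 0, 0, 0, 1], [0.05, 1, 0, 0, 0, 0, 1], [0.05, 1, 0, 0, 0, 0, 1], [0.05, 1, 0, 0, 0, 0, 1], [0.05, 1, 0, 0, 0, 0, 1]]
  ]
}}

```text
time: 17.52
position: [0.6514, -0.0137, 0.2863]
tool_rot: [-0.001, 0.694, 0.72, -0.001]
force: [0.3, -0.8, 0.6]
opening: 0.092
gripper_force: 0.0
```

Request:
{"method": "apply_moves", "body": {
  "series": [
    [[0, 0.31, -0.8, 0, 0, 0, 1], [0, 0.31, -0.8, 0, 0, 0, 1], [0, 0.31, -0.8, 0, 0, 0, 1], [0, 0.31, -0.8, 0, 0, 0, 1], [0, 0.31, -0.8, 0, 0, 0, 1], [0, 0.31, -0.8, 0, 0, 0, 1]]
  ]
}}

```text
time: 18.02
position: [0.6528, 0.0302, 0.1692]
tool_rot: [0.0, 0.695, 0.719, -0.0]
force: [0.3, -0.2, 0.4]
opening: 0.0921
gripper_force: 0.0
```

```bash
python3 - <<'E'
from fit import *
c=cam('wrist'); f=c['frame'].copy()
print(env.read_state()['position'])
o=env.cut_out('wrist','nail_box')
if o: print(o[0]['p'],o[0]['xy'],fit([(c,np.array(o[0]['mask']))],lambda p:boxpts(*p,.061,.09,.006,.057),[.652,.032,.05],[.01,.01,.1]))
s=cam('scene')
o=env.cut_out('scene','nail_box'); print(fit([(s,np.array(o[0]['mask']))],lambda p:boxpts(*p,.061,.09,.006,.057),[.652,.032,.05],[.01,.01,.1]))
for P in (boxpts(.652,.032,.036,.061,.09,.057,.057),boxpts(.605,.0303,.036,.182,.186,.018,.018)):
    for p in proj(c,P): cv2.circle(f,tuple(int(v) for v in p.round()),2,(255,0,0),-1)
g=cv2.resize(s['frame'],None,fx=.6,fy=.6); cv2.imwrite('pics/w3.png',np.hstack([cv2.resize(f,(416,312)),np.pad(g,((0,24),(0,0),(0,0)))])[:,:,::-1])
E
```

```text
[0.65364218 0.03024586 0.17030084]
0.92 [317.5, 217.2] (array([0.6544, 0.0342, 0.0726]), np.float64(0.032))
(array([0.6538, 0.034 , 0.0476]), np.float64(0.04))
```

View pics/w3.png

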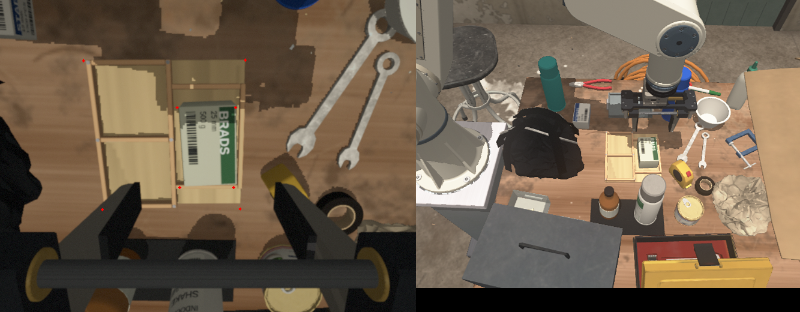

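The wrist view (left) shows the nail carton, and scene shows the can and bottle upright on the mat. The carton is at (0.654, 0.034), yaw about 0.06. Descending.

Request:
{"method": "apply_moves", "body": {
  "series": [
    [[0.003, 0.025, -0.2, 0, 0, 0.01, 1], [0.003, 0.025, -0.4, 0, 0, 0.01, 1], [0.003, 0.025, -0.6, 0, 0, 0.01, 1], [0.003, 0.025, -0.78, 0, 0, 0.01, 1], [0.003, 0.025, -0.9, 0, 0, 0.01, 1], [0.003, 0.025, -0.96, 0, 0, 0.01, 1], [0.003, 0.025, -0.96, 0, 0, 0.01, 1], [0.003, 0.025, -0.96, 0, 0, 0.01, 1], [0.003, 0.025, -0.96, 0, 0, 0.01, 0.75], [0.003, 0.025, -0.96, 0, 0, 0.01, 0.65], [0.003, 0.025, -0.96, 0, 0, 0.01, 0.55], [0.003, 0.025, -0.96, 0, 0, 0.01, 0.45], [0.003, 0.025, -0.96, 0, 0, 0.01, 0.4], [0.003, 0.025, -0.96, 0, 0, 0.01, 0.4], [0.003, 0.025, -0.96, 0, 0, 0.01, 0.4], [0.003, 0.025, -0.96, 0, 0, 0.01, 0.4]]
  ],
  "newtons": 25
}}

```text
time: 19.55
position: [0.6533, 0.0353, 0.0248]
tool_rot: [0.001, 0.688, 0.726, 0.001]
force: [0.6, -0.0, 5.8]
opening: 0.0596
gripper_force: 24.9
```

Request:
{"method": "apply_moves", "body": {
  "series": [
    [[0, 0, 0.05, 0, 0, 0, 0.4], [0, 0, 0.2, 0, 0, 0, 0.4], [0, 0, 0.4, 0, 0, 0, 0.4], [0, 0, 0.6, 0, 0, 0, 0.4], [0, 0, 0.8, 0, 0, 0, 0.4], [0, 0, 1, 0, 0, 0, 0.4], [0, 0, 1, 0, 0, 0, 0.4]]
  ]
}}

```text
time: 20.13
position: [0.6553, 0.0355, 0.1803]
tool_rot: [0.003, 0.688, 0.726, 0.003]
force: [1.7, 0.1, -2.9]
opening: 0.0596
gripper_force: 24.9
```

Request:
{"method": "apply_moves", "body": {
  "series": [
    [[-0.03, 0.1, 0, 0, 0, 0.05, 0.4], [-0.06, 0.22, 0, 0, 0, 0.1, 0.4], [-0.1, 0.36, 0, 0, 0, 0.15, 0.4], [-0.14, 0.5, 0, 0, 0, 0.2, 0.4], [-0.17, 0.64, 0, 0, 0, 0.25, 0.4], [-0.2, 0.75, 0, 0, 0, 0.3, 0.4], [-0.2, 0.75, 0, 0, 0, 0.35, 0.4], [-0.2, 0.75, 0, 0, 0, 0.372, 0.4]]
  ]
}}

```text
time: 20.8
position: [0.621, 0.1488, 0.1725]
tool_rot: [-0.001, 0.357, 0.934, -0.001]
force: [1.1, -0.6, -3.7]
opening: 0.0598
gripper_force: 24.9
```

Request:
{"method": "apply_moves", "body": {
  "series": [
    [[-0.03, 0.1, 0, 0, 0, 0.05, 0.4], [-0.06, 0.22, 0, 0, 0, 0.1, 0.4], [-0.1, 0.36, 0, 0, 0, 0.15, 0.4], [-0.14, 0.5, 0, 0, 0, 0.2, 0.4], [-0.17, 0.64, 0, 0, 0, 0.25, 0.4], [-0.2, 0.7, 0, 0, 0, 0.3, 0.4], [-0.2, 0.7, 0, 0, 0, 0.35, 0.4], [-0.2, 0.7, 0, 0, 0, 0.372, 0.4], [-0.2, 0.7, 0, 0, 0, 0.372, 0.4]]
  ]
}}

```text
time: 21.55
position: [0.5913, 0.2527, 0.1725]
tool_rot: [-0.001, -0.022, 1.0, -0.001]
force: [0.2, -0.3, -3.8]
opening: 0.0598
gripper_force: 24.9
```

Request:
{"method": "apply_moves", "body": {
  "series": [
    [[0.03, 0, -0.2, 0, 0, 0, 0.4], [0.03, 0, -0.4, 0, 0, 0, 0.4], [0.03, 0, -0.6, 0, 0, 0, 0.4], [0.03, 0, -0.78, 0, 0, 0, 0.4], [0.03, 0, -0.88, 0, 0, 0, 0.4], [0.03, 0, -0.94, 0, 0, 0, 0.4], [0.03, 0, -0.98, 0, 0, 0, 0.4], [0.03, 0, -0.99, 0, 0, 0, 0.4], [0.03, 0, -0.99, 0, 0, 0, 0.4], [0.03, 0, -0.99, 0, 0, 0, 0.4]]
  ]
}}

```text
time: 22.38
position: [0.5978, 0.2531, 0.0266]
tool_rot: [0.001, -0.021, 1.0, 0.0]
force: [1.5, 0.1, -3.6]
opening: 0.0599
gripper_force: 24.9
```

Request:
{"method": "apply_moves", "body": {
  "series": [
    [[0, 0, -0.01, 0, 0, 0, 0.4], [0, 0, -0.018, 0, 0, 0, 0.4], [0, 0, -0.018, 0, 0, 0, 0.4], [0, 0, -0.018, 0, 0, 0, 0.4]]
  ]
}}

```text
time: 22.72
position: [0.5978, 0.2531, 0.0238]
tool_rot: [0.001, -0.021, 1.0, 0.0]
force: [-0.0, -0.5, 3.6]
opening: 0.0597
gripper_force: 24.9
```

Request:
{"method": "apply_moves", "body": {
  "series": [
    [[0, 0, 0, 0, 0, 0, 0.7], [0, 0, 0, 0, 0, 0, 0.85], [0, 0, 0, 0, 0, 0, 1], [0, 0, 0, 0, 0, 0, 1], [0, 0, 0, 0, 0, 0, 1], [0, 0, 0, 0, 0, 0, 1], [0, 0, 0.15, 0, 0, 0, 1], [0, 0, 0.4, 0, 0, 0, 1], [0, 0, 0.65, 0, 0, 0, 1], [0, 0, 0.9, 0, 0, 0, 1], [0, 0, 1, 0, 0, 0, 1], [0, 0, 1, 0, 0, 0, 1], [0, 0, 1, 0, 0, 0, 1]]
  ]
}}

```text
time: 23.8
position: [0.5975, 0.253, 0.1737]
tool_rot: [0.001, -0.021, 1.0, 0.0]
force: [-0.4, 0.4, -1.0]
opening: 0.0916
gripper_force: 0.0
```

Request:
{"method": "apply_moves", "body": {
  "series": [
    [[-0.2, -0.12, 0.05, 0, 0, -0.05, 1], [-0.4, -0.24, 0.05, 0, 0, -0.1, 1], [-0.6, -0.36, 0.05, 0, 0, -0.15, 1], [-0.7, -0.36, 0.05, 0, 0, -0.2, 1], [-0.8, -0.36, 0.05, 0, 0, -0.25, 1], [-0.9, -0.36, 0.05, 0, 0, -0.3, 1], [-0.9, -0.36, 0.05, 0, 0, -0.35, 1], [-0.9, -0.36, 0.05, 0, 0, -0.4, 1], [-0.9, -0.36, 0.05, 0, 0, -0.45, 1], [-0.9, -0.36, 0.05, 0, 0, -0.5, 1], [-0.9, -0.36, 0.05, 0, 0, -0.55, 1], [-0.9, -0.36, 0.05, 0, 0, -0.6, 1], [-0.9, -0.36, 0.05, 0, 0, -0.65, 1], [-0.9, -0.36, 0.05, 0, 0, -0.7, 1], [-0.9, -0.36, 0.05, 0, 0, -0.76, 1], [-0.9, -0.36, 0.05, 0, 0, -0.76, 1], [-0.9, -0.36, 0.05, 0, 0, -0.76, 1]]
  ]
}}

```text
time: 25.22
position: [0.4612, 0.1984, 0.1789]
tool_rot: [-0.001, 0.698, 0.716, -0.001]
force: [-0.2, 0.6, 0.3]
opening: 0.0921
gripper_force: 0.0
```

```bash
python3 - <<'E'
from fit import *
c=cam('wrist','w4.png'); s=cam('scene','s4.png'); t=cam('top')
print(env.read_state()['position'],env.read_state()['tool_rot'])
for n,q in(('wrist',c),('scene',s),('top',t)):
    for l,z,m in(('screw_box_2',[.424,.185,.03],lambda p:boxpts(*p,.056,.085,0,.041)),('nail_box',[.598,.253,1.6],lambda p:boxpts(*p,.061,.09,.005,.056))):
        o=env.cut_out(n,l); 
        if o: print(n,l,o[0]['p'],o[0]['xy'],fit([(q,np.array(o[0]['mask']))],m,z,[.01,.01,.1]))
E
```

```text
[0.46172033 0.19865321 0.17973075] [-2.27108728e-04  6.98547168e-01  7.15563769e-01 -5.42874908e-04]
wrist screw_box_2 0.75 [272.3, 231.8] (array([ 0.4248,  0.1843, -0.017 ]), np.float64(0.028))
wrist nail_box 0.64 [508.7, 153.2] (array([0.5988, 0.2529, 1.6112]), np.float64(0.023))
scene nail_box 0.67 [356.2, 167.7] (array([0.5989, 0.2529, 1.589 ]), np.float64(0.055))
top screw_box_2 0.73 [233.8, 272.8] (array([ 0.4238,  0.1842, -0.061 ]), np.float64(0.193))
top nail_box 0.81 [239.2, 192.5] (array([0.5942, 0.2355, 2.0299]), np.float64(0.525))
```

View pics/w4.png

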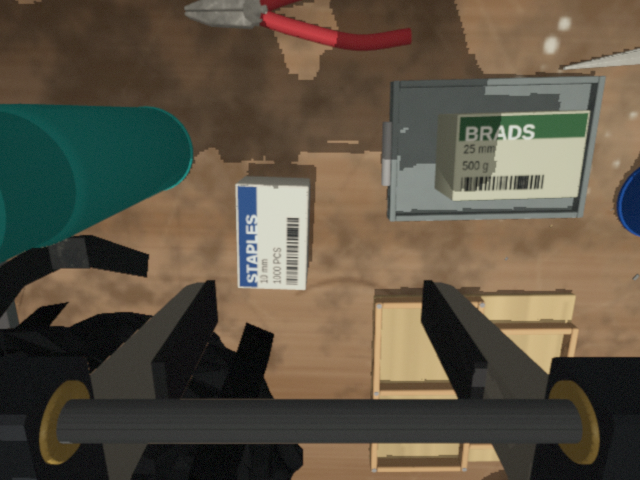

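View pics/s4.png

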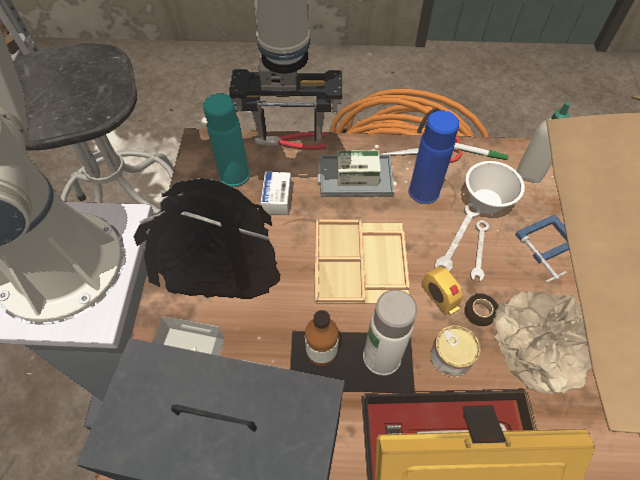

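Wrist: the spare carton is at (272,235) and BRADS lies flat in the tray at (515,155). Scene: the can (390,335) and bottle (322,337) are upright on the mat. The backpack straps near the left finger are a concern, so I'll check them quickly.

```bash
python3 - <<'E'
from fit import *
c=cam('wrist'); s=cam('scene')
for p in [(148,262),(150,275),(258,325),(272,335),(240,400)]: print(p,[ray(c,p,z).round(3) for z in(0,.04,.08,.12)])
# finger / gripper-body footprints at the grasp pose seen in wrist and scene
fg=[boxpts(.4245+a*.055,.162,0,.018,.02,.016,.016) for a in(-1,1)]+[boxpts(.4245,.162,0,.189,.075,.104,.104)]
for q in fg: print(proj(c,q)[::2].round().tolist(),proj(s,q)[::2].round().tolist())
w=c['frame'].copy(); S=s['frame'].copy()
for im,cc in((w,c),(S,s)):
    for q in fg: cv2.polylines(im,[cv2.convexHull(proj(cc,q).round().astype(np.int32))],True,(255,0,0),1)
cv2.imwrite('pics/w5.png',np.hstack([cv2.resize(w,(400,300)),cv2.resize(S[120:330,120:400],(400,300))])[:,:,::-1])
E
```

```text
(148, 262) [array([0.31 , 0.148, 0.   ]), array([0.327, 0.163, 0.04 ]), array([0.344, 0.178, 0.08 ]), array([0.362, 0.193, 0.12 ])]
(150, 275) [array([0.311, 0.135, 0.   ]), array([0.328, 0.152, 0.04 ]), array([0.345, 0.168, 0.08 ]), array([0.362, 0.185, 0.12 ])]
(258, 325) [array([0.407, 0.087, 0.   ]), array([0.414, 0.109, 0.04 ]), array([0.42 , 0.131, 0.08 ]), array([0.426, 0.153, 0.12 ])]
(272, 335) [array([0.421, 0.077, 0.   ]), array([0.425, 0.1  , 0.04 ]), array([0.43 , 0.123, 0.08 ]), array([0.434, 0.146, 0.12 ])]
(240, 400) [array([0.388, 0.003, 0.   ]), array([0.396, 0.035, 0.04 ]), array([0.404, 0.066, 0.08 ]), array([0.413, 0.098, 0.12 ])]
[[199.0, 265.0], [198.0, 243.0], [220.0, 266.0], [219.0, 243.0]] [[245.0, 205.0], [246.0, 197.0], [253.0, 205.0], [255.0, 197.0]]
[[327.0, 268.0], [328.0, 245.0], [348.0, 268.0], [349.0, 246.0]] [[297.0, 206.0], [297.0, 199.0], [305.0, 207.0], [306.0, 199.0]]
[[120.0, 348.0], [106.0, 242.0], [400.0, 354.0], [409.0, 248.0]] [[222.0, 189.0], [228.0, 160.0], [319.0, 192.0], [320.0, 163.0]]
```

View pics/w5.png

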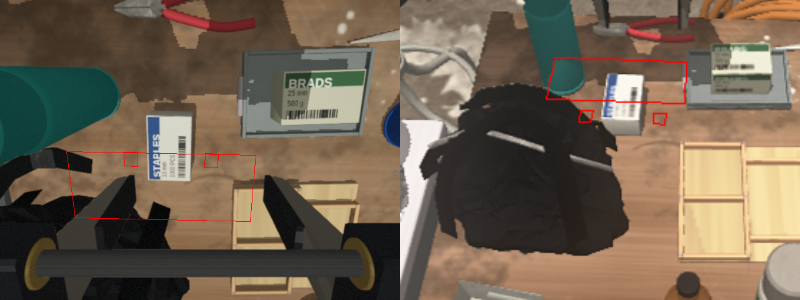

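The footprint (red boxes) of the fingers lies on bare table. The gripper body clears the turquoise can, and the straps are at or below 5 cm, under the body height. Going down.

Request:
{"method": "apply_moves", "body": {
  "series": [
    [[-0.12, -0.12, 0, 0, 0, -0.018, 1], [-0.24, -0.24, 0, 0, 0, -0.018, 1], [-0.245, -0.24, 0, 0, 0, -0.018, 1], [-0.245, -0.24, 0, 0, 0, -0.018, 1], [-0.245, -0.24, -0.2, 0, 0, -0.018, 1], [-0.245, -0.24, -0.4, 0, 0, -0.018, 1], [-0.245, -0.24, -0.5, 0, 0, -0.018, 1], [-0.245, -0.24, -0.5, 0, 0, -0.018, 1]]
  ]
}}

```text
time: 26.43
position: [0.4242, 0.1627, 0.1028]
tool_rot: [-0.001, 0.713, 0.701, -0.002]
force: [-1.2, -0.3, -0.1]
opening: 0.0921
gripper_force: 0.0
```

Request:
{"method": "apply_moves", "body": {
  "series": [
    [[0, 0, -0.15, 0, 0, 0, 1], [0, 0, -0.3, 0, 0, 0, 1], [0, 0, -0.45, 0, 0, 0, 1], [0, 0, -0.55, 0, 0, 0, 1], [0, 0, -0.59, 0, 0, 0, 1], [0, 0, -0.59, 0, 0, 0, 1], [0, 0, -0.59, 0, 0, 0, 1]]
  ]
}}

```text
time: 27.02
position: [0.4263, 0.1633, 0.0176]
tool_rot: [0.0, 0.713, 0.701, 0.0]
force: [-0.2, 0.0, -0.8]
opening: 0.092
gripper_force: 0.0
```

Request:
{"method": "apply_moves", "body": {
  "series": [
    [[-0.01, 0, -0.014, 0, 0, 0, 0.8], [-0.01, 0, -0.014, 0, 0, 0, 0.65], [-0.01, 0, -0.014, 0, 0, 0, 0.5], [-0.01, 0, -0.014, 0, 0, 0, 0.4], [-0.01, 0, -0.014, 0, 0, 0, 0.3], [-0.01, 0, -0.014, 0, 0, 0, 0.3], [-0.01, 0, -0.014, 0, 0, 0, 0.3], [-0.01, 0, -0.014, 0, 0, 0, 0.3], [-0.01, 0, -0.014, 0, 0, 0, 0.3]]
  ],
  "newtons": 30
}}

```text
time: 27.77
position: [0.424, 0.1629, 0.015]
tool_rot: [0.0, 0.713, 0.701, 0.0]
force: [-0.3, -0.4, 6.2]
opening: 0.0544
gripper_force: 30.0
```

Request:
{"method": "apply_moves", "body": {
  "series": [
    [[0, 0, 0.05, 0, 0, 0, 0.3], [0, 0, 0.2, 0, 0, 0, 0.3], [0, 0, 0.4, 0, 0, 0, 0.3], [0, 0, 0.6, 0, 0, 0, 0.3], [0, 0, 0.8, 0, 0, 0, 0.3], [0, 0, 0.9, 0, 0, 0, 0.3], [0, 0, 0.9, 0, 0, 0, 0.3]]
  ]
}}

```text
time: 28.35
position: [0.4257, 0.1635, 0.1532]
tool_rot: [0.001, 0.713, 0.701, 0.003]
force: [0.8, 1.3, -2.2]
opening: 0.0547
gripper_force: 30.0
```

```bash
python3 - <<'E'
from fit import *
c=cam('wrist'); p=env.read_state()['position']; print(p)
o=env.cut_out('wrist','screw_box_2'); z=p[2]-.0157
if o: print(o[0]['p'],o[0]['xy'],fit([(c,np.array(o[0]['mask']))],lambda q:boxpts(*q,.056,.085,z,z+.041),[p[0],p[1]+.02,0],[.01,.01,.1]))
f=c['frame'].copy()
for q in proj(c,boxpts(p[0],p[1]+.0215,-.016,.056,.085,z,z+.041)): cv2.circle(f,tuple(int(v) for v in q.round()),2,(255,0,0),-1)
cv2.imwrite('pics/w6.png',f[:,:,::-1])
E
```

```text
[0.42466852 0.16313665 0.15117233]
0.56 [315.5, 261.2] (array([ 0.4263,  0.1839, -0.0106]), np.float64(0.011))
```

View pics/w6.png

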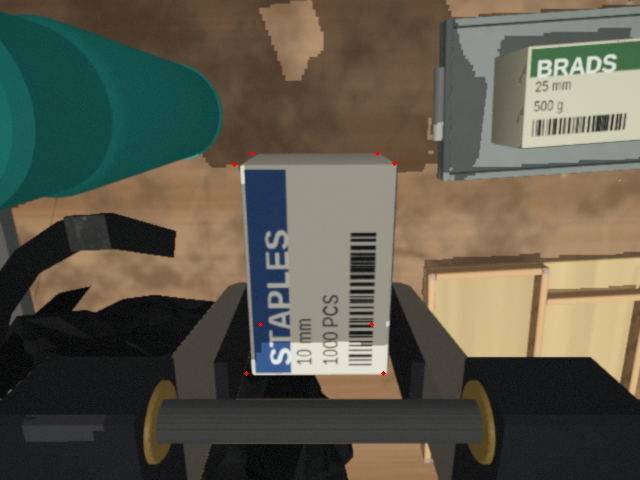

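The spare carton is held squarely, its front face at (315,270). Its centre is 21 mm in +y from the TCP. Moving to the rear bay.

Request:
{"method": "apply_moves", "body": {
  "series": [
    [[0.12, -0.08, 0, 0, 0, 0.024, 0.3], [0.3, -0.2, 0, 0, 0, 0.024, 0.3], [0.5, -0.34, 0, 0, 0, 0.024, 0.3], [0.68, -0.46, 0, 0, 0, 0.024, 0.3], [0.75, -0.5, 0, 0, 0, 0.024, 0.3], [0.75, -0.5, 0, 0, 0, 0.024, 0.3]]
  ]
}}

```text
time: 28.95
position: [0.5375, 0.0863, 0.1477]
tool_rot: [-0.0, 0.696, 0.718, -0.001]
force: [-0.6, 0.6, -1.2]
opening: 0.0547
gripper_force: 30.0
```

Request:
{"method": "apply_moves", "body": {
  "series": [
    [[0.12, -0.08, 0, 0, 0, 0, 0.3], [0.3, -0.2, 0, 0, 0, 0, 0.3], [0.5, -0.34, 0, 0, 0, 0, 0.3], [0.68, -0.46, 0, 0, 0, 0, 0.3], [0.75, -0.51, 0, 0, 0, 0, 0.3], [0.75, -0.51, 0, 0, 0, 0, 0.3], [0.75, -0.51, 0, 0, 0, 0, 0.3], [0.75, -0.51, 0, 0, 0, 0, 0.3]]
  ]
}}

```text
time: 29.62
position: [0.6466, 0.0124, 0.1486]
tool_rot: [-0.001, 0.695, 0.719, -0.001]
force: [-0.5, 0.2, -2.1]
opening: 0.0549
gripper_force: 30.0
```

Request:
{"method": "apply_moves", "body": {
  "series": [
    [[0.02, 0, -0.2, 0, 0, 0, 0.3], [0.02, 0, -0.4, 0, 0, 0, 0.3], [0.02, 0, -0.56, 0, 0, 0, 0.3], [0.02, 0, -0.68, 0, 0, 0, 0.3], [0.02, 0, -0.76, 0, 0, 0, 0.3], [0.02, 0, -0.81, 0, 0, 0, 0.3], [0.02, 0, -0.83, 0, 0, 0, 0.3], [0.02, 0, -0.83, 0, 0, 0, 0.3], [0.02, 0, -0.83, 0, 0, 0, 0.3]]
  ]
}}

```text
time: 30.37
position: [0.6524, 0.0115, 0.0263]
tool_rot: [0.0, 0.695, 0.719, 0.0]
force: [0.3, -0.1, -2.0]
opening: 0.0546
gripper_force: 30.0
```

Request:
{"method": "apply_moves", "body": {
  "series": [
    [[0, 0, -0.01, 0, 0, 0, 0.3], [0, 0, -0.02, 0, 0, 0, 0.3], [0, 0, -0.02, 0, 0, 0, 0.3]]
  ]
}}

```text
time: 30.62
position: [0.6521, 0.0113, 0.0227]
tool_rot: [0.0, 0.695, 0.719, 0.0]
force: [-0.0, -0.6, -2.7]
opening: 0.055
gripper_force: 30.0
```

Request:
{"method": "apply_moves", "body": {
  "series": [
    [[0, 0, -0.01, 0, 0, 0, 0.3], [0, 0, -0.012, 0, 0, 0, 0.3], [0, 0, -0.012, 0, 0, 0, 0.3]]
  ]
}}

```text
time: 30.87
position: [0.6522, 0.0112, 0.0211]
tool_rot: [0.0, 0.695, 0.719, 0.0]
force: [-1.5, -0.0, 4.1]
opening: 0.0545
gripper_force: 30.0
```

Request:
{"method": "apply_moves", "body": {
  "series": [
    [[0, 0, 0, 0, 0, 0, 0.7], [0, 0, 0, 0, 0, 0, 0.85], [0, 0, 0, 0, 0, 0, 1], [0, 0, 0, 0, 0, 0, 1], [0, 0, 0, 0, 0, 0, 1], [0, 0, 0, 0, 0, 0, 1], [0, 0, 0.15, 0, 0, 0, 1], [0, 0, 0.4, 0, 0, 0, 1], [0, 0, 0.65, 0, 0, 0, 1], [0, 0, 0.9, 0, 0, 0, 1], [0, 0, 1, 0, 0, 0, 1], [0, 0, 1, 0, 0, 0, 1]]
  ]
}}

```text
time: 31.87
position: [0.6546, 0.0114, 0.1755]
tool_rot: [0.003, 0.695, 0.719, 0.003]
force: [0.0, 0.3, -0.0]
opening: 0.0921
gripper_force: 0.0
```

Request:
{"method": "apply_moves", "body": {
  "series": [
    [[0, 0, 0.25, 0, 0, 0, 1], [0, 0, 0.5, 0, 0, 0, 1], [0, 0, 0.75, 0, 0, 0, 1], [0, 0, 0.83, 0, 0, 0, 1], [0, 0, 0.83, 0, 0, 0, 1]]
  ]
}}

```text
time: 32.28
position: [0.6534, 0.0113, 0.2981]
tool_rot: [0.002, 0.695, 0.719, 0.002]
force: [0.5, -0.6, -0.2]
opening: 0.092
gripper_force: 0.0
```

```bash
python3 - <<'E'
from fit import *
s=cam('scene'); t=cam('top');c=cam('wrist')
print(env.read_state()['position'])
CP=[(.033,.003),(.033,.189),(.03,.217)];BP=[(.028,.003),(.028,.094),(.013,.124),(.013,.158)]
for n,q in(('wrist',c),('scene',s),('top',t)):
    for l,z,m,near in(('screw_box_2',[.652,.032,.03],lambda p:boxpts(*p,.056,.085,0.006,.047),None),('spray_can',[.645,-.165],lambda p:cyl(*p,CP),1),('bottle',[.5355,-.165],lambda p:cyl(*p,BP),1)):
        P=proj(q,m(z)).mean(0)
        o=[d for d in env.cut_out(n,l) if np.hypot(*(np.array(d['xy'])-P))<40]
        if o: print(n,l,o[0]['p'],o[0]['xy'],fit([(q,np.array(o[0]['mask']))],m,z,[.01]*2+[.1]*(len(z)-2)))
g=s['frame'].copy()
for P in (cyl(.645,-.165,CP[2:]),cyl(.5355,-.165,BP[3:])):
    for p in proj(s,P): cv2.circle(g,tuple(int(v) for v in p.round()),1,(255,0,0),-1)
cv2.imwrite('pics/s7.png',cv2.resize(g[200:410,270:550],None,fx=2.5,fy=2.5)[:,:,::-1])
E
```

```text
[0.65079757 0.01130709 0.29244517]
wrist screw_box_2 0.62 [319.6, 170.8] (array([0.6517, 0.0321, 0.0402]), np.float64(0.026))
wrist spray_can 0.7 [306.2, 382.3] (array([ 0.6453, -0.1657]), np.float64(0.551))
wrist bottle 0.76 [219.4, 353.6] (array([ 0.5511, -0.1445]), np.float64(0.448))
scene screw_box_2 0.57 [385.7, 256.9] (array([ 0.6503,  0.0304, -0.0021]), np.float64(0.077))
scene spray_can 0.93 [390.3, 331.6] (array([ 0.6447, -0.1681]), np.float64(0.04))
scene bottle 0.81 [320.2, 341.9] (array([ 0.5354, -0.1615]), np.float64(0.06))
top spray_can 0.66 [432.2, 205.2] (array([ 0.6438, -0.1654]), np.float64(0.04))
top bottle 0.73 [413.8, 265.0] (array([ 0.5358, -0.1606]), np.float64(0.062))
```

View pics/s7.png

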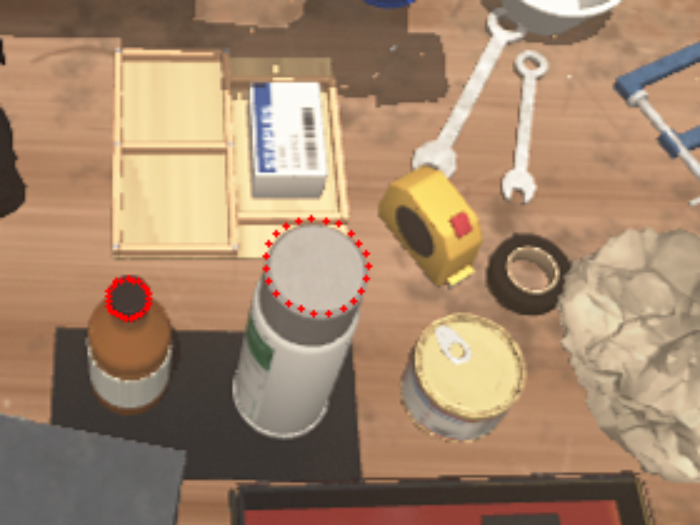

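The crop shows the spare carton flat in the rear bay at (288,140), and the can and bottle upright at the projected places. Now fetch the can.

Request:
{"method": "apply_moves", "body": {
  "series": [
    [[-0.03, -0.25, 0, 0, 0, 0, 1], [-0.03, -0.5, 0, 0, 0, 0, 1], [-0.03, -0.75, 0, 0, 0, 0, 1], [-0.03, -0.9, 0, 0, 0, 0, 1], [-0.03, -0.9, 0, 0, 0, 0, 1]]
  ]
}}

```text
time: 33.3
position: [0.6471, -0.128, 0.2949]
tool_rot: [0.001, 0.696, 0.718, -0.001]
force: [-0.1, -0.5, -0.7]
opening: 0.0919
gripper_force: 0.0
```

Request:
{"method": "apply_moves", "body": {
  "series": [
    [[0, -0.15, 0, 0, 0, 0, 1], [0, -0.28, 0, 0, 0, 0, 1], [0, -0.28, 0, 0, 0, 0, 1], [0, -0.28, 0, 0, 0, 0, 1], [0, -0.28, 0, 0, 0, 0, 1]]
  ]
}}

```text
time: 33.72
position: [0.6474, -0.1646, 0.2949]
tool_rot: [-0.0, 0.695, 0.719, 0.0]
force: [0.4, 0.1, 0.3]
opening: 0.092
gripper_force: 0.0
```

Request:
{"method": "apply_moves", "body": {
  "series": [
    [[-0.017, -0.005, -0.2, 0, 0, 0, 1], [-0.017, -0.005, -0.4, 0, 0, 0, 1], [-0.017, -0.005, -0.6, 0, 0, 0, 1], [-0.017, -0.005, -0.78, 0, 0, 0, 1], [-0.017, -0.005, -0.9, 0, 0, 0, 1], [-0.017, -0.005, -0.97, 0, 0, 0, 1], [-0.017, -0.005, -1, 0, 0, 0, 1], [-0.017, -0.005, -1, 0, 0, 0, 1], [-0.017, -0.005, -1, 0, 0, 0, 0.8], [-0.017, -0.005, -1, 0, 0, 0, 0.7], [-0.017, -0.005, -1, 0, 0, 0, 0.65], [-0.017, -0.005, -1, 0, 0, 0, 0.6], [-0.017, -0.005, -1, 0, 0, 0, 0.5], [-0.017, -0.005, -1, 0, 0, 0, 0.4], [-0.017, -0.005, -1, 0, 0, 0, 0.4], [-0.017, -0.005, -1, 0, 0, 0, 0.4], [-0.017, -0.005, -1, 0, 0, 0, 0.4]]
  ],
  "newtons": 25
}}

```text
time: 35.13
position: [0.6453, -0.1666, 0.146]
tool_rot: [0.001, 0.695, 0.719, 0.0]
force: [-0.9, 0.6, 7.0]
opening: 0.0649
gripper_force: 25.0
```

Request:
{"method": "apply_moves", "body": {
  "series": [
    [[0, 0, 0.03, 0, 0, 0, 0.4], [0, 0, 0.1, 0, 0, 0, 0.4], [0, 0, 0.25, 0, 0, 0, 0.4], [0, 0, 0.4, 0, 0, 0, 0.4], [0, 0, 0.52, 0, 0, 0, 0.4], [0, 0, 0.6, 0, 0, 0, 0.4], [0, 0, 0.6, 0, 0, 0, 0.4], [0, 0, 0.6, 0, 0, 0, 0.4]]
  ]
}}

```text
time: 35.8
position: [0.6448, -0.1665, 0.2352]
tool_rot: [0.0, 0.695, 0.719, 0.0]
force: [-0.2, 0.6, -3.8]
opening: 0.0648
gripper_force: 25.0
```

Request:
{"method": "apply_moves", "body": {
  "series": [
    [[-0.05, 0.15, 0, 0, 0, 0, 0.4], [-0.13, 0.38, 0, 0, 0, 0, 0.4], [-0.22, 0.63, 0, 0, 0, 0, 0.4], [-0.3, 0.85, 0, 0, 0, 0, 0.4], [-0.34, 1, 0, 0, 0, 0, 0.4]]
  ]
}}

```text
time: 36.22
position: [0.591, -0.0139, 0.2331]
tool_rot: [-0.002, 0.695, 0.719, -0.001]
force: [1.2, 0.3, -2.3]
opening: 0.0651
gripper_force: 25.0
```

Request:
{"method": "apply_moves", "body": {
  "series": [
    [[-0.08, 0.2, 0, 0, 0, 0, 0.4], [-0.15, 0.4, 0, 0, 0, 0, 0.4], [-0.19, 0.54, 0, 0, 0, 0, 0.4], [-0.215, 0.613, 0, 0, 0, 0, 0.4], [-0.215, 0.613, 0, 0, 0, 0, 0.4], [-0.215, 0.613, 0, 0, 0, 0, 0.4], [-0.215, 0.613, 0, 0, 0, 0, 0.4]]
  ]
}}

```text
time: 36.8
position: [0.5617, 0.0746, 0.2345]
tool_rot: [0.0, 0.695, 0.719, -0.0]
force: [-0.1, 0.2, -3.8]
opening: 0.0648
gripper_force: 25.0
```

Request:
{"method": "apply_moves", "body": {
  "series": [
    [[0, 0, -0.1, 0, 0, 0, 0.4], [0, 0, -0.22, 0, 0, 0, 0.4], [0, 0, -0.34, 0, 0, 0, 0.4], [0, 0, -0.44, 0, 0, 0, 0.4], [0, 0, -0.51, 0, 0, 0, 0.4], [0, 0, -0.54, 0, 0, 0, 0.4], [0, 0, -0.56, 0, 0, 0, 0.4], [0, 0, -0.565, 0, 0, 0, 0.4], [0, 0, -0.565, 0, 0, 0, 0.4], [0, 0, -0.565, 0, 0, 0, 0.4]]
  ]
}}

```text
time: 37.63
position: [0.5621, 0.0755, 0.151]
tool_rot: [0.0, 0.695, 0.719, 0.0]
force: [-0.1, 0.3, -3.2]
opening: 0.0649
gripper_force: 25.0
```

Request:
{"method": "apply_moves", "body": {
  "series": [
    [[0, 0, -0.007, 0, 0, 0, 0.4], [0, 0, -0.01, 0, 0, 0, 0.4], [0, 0, -0.01, 0, 0, 0, 0.4]]
  ]
}}

```text
time: 37.88
position: [0.5617, 0.0756, 0.149]
tool_rot: [0.0, 0.695, 0.719, 0.0]
force: [0.4, -0.2, -2.4]
opening: 0.0651
gripper_force: 25.0
```

Request:
{"method": "apply_moves", "body": {
  "series": [
    [[0, 0, -0.007, 0, 0, 0, 0.4], [0, 0, -0.012, 0, 0, 0, 0.4], [0, 0, -0.012, 0, 0, 0, 0.4]]
  ]
}}

```text
time: 38.13
position: [0.562, 0.0755, 0.1489]
tool_rot: [0.0, 0.695, 0.719, 0.0]
force: [-4.4, -0.5, 14.7]
opening: 0.065
gripper_force: 25.0
```

Request:
{"method": "apply_moves", "body": {
  "series": [
    [[0, 0, 0.007, 0, 0, 0, 0.4], [0, 0, 0.007, 0, 0, 0, 0.4], [0, 0, 0.007, 0, 0, 0, 0.8], [0, 0, 0.007, 0, 0, 0, 1], [0, 0, 0.007, 0, 0, 0, 1], [0, 0, 0.007, 0, 0, 0, 1], [0, 0, 0.007, 0, 0, 0, 1], [0, 0, 0.15, 0, 0, 0, 1], [0, 0, 0.35, 0, 0, 0, 1], [0, 0, 0.6, 0, 0, 0, 1], [0, 0, 0.8, 0, 0, 0, 1], [0, 0, 0.95, 0, 0, 0, 1], [0, 0, 0.95, 0, 0, 0, 1], [0, 0, 0.95, 0, 0, 0, 1]]
  ]
}}

```text
time: 39.3
position: [0.5622, 0.0756, 0.2906]
tool_rot: [0.001, 0.695, 0.719, 0.001]
force: [0.6, -0.1, -0.5]
opening: 0.0917
gripper_force: 0.0
```

Request:
{"method": "apply_moves", "body": {
  "series": [
    [[-0.1, -0.25, 0, 0, 0, 0, 1], [-0.17, -0.5, 0, 0, 0, 0, 1], [-0.17, -0.75, 0, 0, 0, 0, 1], [-0.17, -1, 0, 0, 0, 0, 1], [-0.17, -1, 0, 0, 0, 0, 1]]
  ]
}}

```text
time: 39.72
position: [0.5349, -0.0795, 0.2877]
tool_rot: [-0.0, 0.696, 0.718, -0.002]
force: [-0.3, 0.3, -0.0]
opening: 0.0921
gripper_force: 0.0
```

Request:
{"method": "apply_moves", "body": {
  "series": [
    [[0, -0.25, 0, 0, 0, 0, 1], [0, -0.5, 0, 0, 0, 0, 1], [0, -0.6, 0, 0, 0, 0, 1], [0, -0.6, 0, 0, 0, 0, 1], [0, -0.6, 0, 0, 0, 0, 1], [0, -0.6, 0, 0, 0, 0, 1]]
  ]
}}

```text
time: 40.22
position: [0.5356, -0.1633, 0.2884]
tool_rot: [-0.001, 0.695, 0.719, -0.0]
force: [-0.5, 0.6, -1.0]
opening: 0.0917
gripper_force: 0.0
```

```bash
python3 - <<'E'
from fit import *
s=cam('scene'); t=cam('top'); print(env.read_state()['position'])
CP=[(.033,.006),(.033,.192),(.03,.22)];BP=[(.028,.003),(.028,.094),(.013,.124),(.013,.158)]
for n,q in(('scene',s),('top',t)):
    for l,z,m in(('spray_can',[.562,.0755],lambda p:cyl(*p,CP)),('bottle',[.5355,-.165],lambda p:cyl(*p,BP))):
        P=proj(q,m(z)).mean(0)
        o=[d for d in env.cut_out(n,l) if np.hypot(*(np.array(d['xy'])-P))<40]
        if o: print(n,l,o[0]['p'],o[0]['xy'],fit([(q,np.array(o[0]['mask']))],m,z,[.01]*2))
E
```

```text
[ 0.53591296 -0.16309229  0.28894379]
scene spray_can 0.77 [345.5, 233.7] (array([0.5636, 0.1042]), np.float64(0.961))
scene bottle 0.87 [320.6, 343.3] (array([ 0.535 , -0.1611]), np.float64(0.043))
```

Request:
{"method": "apply_moves", "body": {
  "series": [
    [[0, -0.01, -0.2, 0, 0, 0, 1], [0, -0.01, -0.4, 0, 0, 0, 1], [0, -0.01, -0.6, 0, 0, 0, 1], [0, -0.01, -0.75, 0, 0, 0, 1], [0, -0.01, -0.85, 0, 0, 0, 1], [0, -0.01, -0.93, 0, 0, 0, 1], [0, -0.01, -1, 0, 0, 0, 1], [0, -0.01, -1, 0, 0, 0, 1], [0, -0.01, -1, 0, 0, 0, 1]]
  ]
}}

```text
time: 41.27
position: [0.5362, -0.1659, 0.1396]
tool_rot: [-0.0, 0.695, 0.719, -0.0]
force: [-0.3, -0.2, 0.1]
opening: 0.0917
gripper_force: 0.0
```

Request:
{"method": "apply_moves", "body": {
  "series": [
    [[0, 0, -0.04, 0, 0, 0, 0.7], [0, 0, -0.04, 0, 0, 0, 0.5], [0, 0, -0.04, 0, 0, 0, 0.4], [0, 0, -0.04, 0, 0, 0, 0.3], [0, 0, -0.04, 0, 0, 0, 0.2], [0, 0, -0.04, 0, 0, 0, 0.1], [0, 0, -0.04, 0, 0, 0, 0], [0, 0, -0.04, 0, 0, 0, 0], [0, 0, -0.04, 0, 0, 0, 0], [0, 0, -0.04, 0, 0, 0, 0], [0, 0, -0.04, 0, 0, 0, 0], [0, 0, -0.04, 0, 0, 0, 0], [0, 0, -0.04, 0, 0, 0, 0]]
  ],
  "newtons": 30
}}

```text
time: 42.35
position: [0.5362, -0.166, 0.1335]
tool_rot: [0.0, 0.695, 0.719, 0.0]
force: [0.3, 0.5, 0.3]
opening: 0.0255
gripper_force: 30.0
```

Request:
{"method": "apply_moves", "body": {
  "series": [
    [[0, 0, 0, 0, 0, 0, 0], [0, 0, 0.05, 0, 0, 0, 0], [0, 0, 0.15, 0, 0, 0, 0], [0, 0, 0.3, 0, 0, 0, 0], [0, 0, 0.45, 0, 0, 0, 0], [0, 0, 0.5, 0, 0, 0, 0], [0, 0, 0.5, 0, 0, 0, 0], [0, 0, 0.5, 0, 0, 0, 0]]
  ]
}}

```text
time: 43.02
position: [0.5357, -0.1659, 0.2079]
tool_rot: [-0.0, 0.695, 0.719, -0.0]
force: [-0.2, 0.4, -5.0]
opening: 0.0254
gripper_force: 30.0
```

```bash
python3 - <<'E'
from fit import *
s=cam('scene'); t=cam('top'); print(env.read_state()['position'])
CP=[(.033,.006),(.033,.192),(.03,.22)]
for n,q in(('scene',s),('top',t)):
    for d in env.cut_out(n,'spray_can'): print(n,d['p'],d['xy'],fit([(q,np.array(d['mask']))],lambda p:cyl(*p,CP),ray(q,d['xy'],.11)[:2],[.01]*2))
g=s['frame'].copy()
for p in proj(s,cyl(.562,.0755,CP[2:])): cv2.circle(g,tuple(int(v) for v in p.round()),1,(255,0,0),-1)
cv2.imwrite('pics/s8.png',cv2.resize(g[110:350,240:560],None,fx=2,fy=2)[:,:,::-1])
E
```

```text
[ 0.53501188 -0.16567191  0.20691883]
scene 0.63 [431.4, 156.2] (array([0.7431, 0.2078]), np.float64(0.047))
scene 0.54 [223.2, 181.5] (array([0.3225, 0.2355]), np.float64(0.962))
top 0.77 [268.0, 113.7] (array([0.7395, 0.2147]), np.float64(0.063))
```

View pics/s8.png

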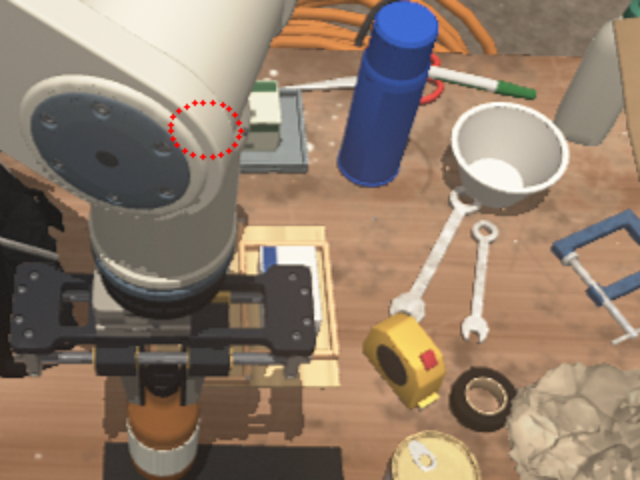

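The arm hides the can in this view; the held bottle hangs upright at (163,435). Carry it to its bay.

Request:
{"method": "apply_moves", "body": {
  "series": [
    [[0.03, 0.15, 0, 0, 0, 0, 0], [0.08, 0.4, 0, 0, 0, 0, 0], [0.13, 0.65, 0, 0, 0, 0, 0], [0.17, 0.85, 0, 0, 0, 0, 0], [0.187, 0.95, 0, 0, 0, 0, 0], [0.187, 0.985, 0, 0, 0, 0, 0], [0.187, 0.985, 0, 0, 0, 0, 0], [0.187, 0.985, 0, 0, 0, 0, 0], [0.187, 0.985, -0.1, 0, 0, 0, 0], [0.187, 0.985, -0.2, 0, 0, 0, 0], [0.187, 0.985, -0.3, 0, 0, 0, 0], [0.187, 0.985, -0.37, 0, 0, 0, 0], [0.187, 0.985, -0.42, 0, 0, 0, 0], [0.187, 0.985, -0.44, 0, 0, 0, 0], [0.187, 0.985, -0.455, 0, 0, 0, 0], [0.187, 0.985, -0.455, 0, 0, 0, 0], [0.187, 0.985, -0.455, 0, 0, 0, 0]]
  ]
}}

```text
time: 44.63
position: [0.5645, -0.0184, 0.1407]
tool_rot: [0.0, 0.695, 0.719, 0.0]
force: [-0.5, -0.2, -3.6]
opening: 0.0252
gripper_force: 30.0
```

Request:
{"method": "apply_moves", "body": {
  "series": [
    [[0, 0, -0.01, 0, 0, 0, 0], [0, 0, -0.018, 0, 0, 0, 0], [0, 0, -0.018, 0, 0, 0, 0]]
  ]
}}

```text
time: 44.88
position: [0.5641, -0.0182, 0.1376]
tool_rot: [0.0, 0.695, 0.719, 0.0]
force: [0.5, 0.1, -4.7]
opening: 0.0254
gripper_force: 30.0
```

Request:
{"method": "apply_moves", "body": {
  "series": [
    [[0, 0, -0.007, 0, 0, 0, 0], [0, 0, -0.01, 0, 0, 0, 0], [0, 0, -0.01, 0, 0, 0, 0]]
  ]
}}

```text
time: 45.13
position: [0.5647, -0.0184, 0.1368]
tool_rot: [0.001, 0.695, 0.719, 0.0]
force: [-1.5, -1.3, 4.1]
opening: 0.0255
gripper_force: 30.0
```

Contact. Release, rise, then retreat up and toward the mat for a clear view.

Request:
{"method": "apply_moves", "body": {
  "series": [
    [[0, 0, 0, 0, 0, 0, 0.3], [0, 0, 0, 0, 0, 0, 0.6], [0, 0, 0, 0, 0, 0, 1], [0, 0, 0, 0, 0, 0, 1], [0, 0, 0, 0, 0, 0, 1], [0, 0, 0, 0, 0, 0, 1], [0, 0, 0, 0, 0, 0, 1], [0, 0, 0.15, 0, 0, 0, 1], [0, 0, 0.35, 0, 0, 0, 1], [0, 0, 0.6, 0, 0, 0, 1], [0, 0, 0.8, 0, 0, 0, 1], [0, 0, 1, 0, 0, 0, 1], [0, 0, 1, 0, 0, 0, 1], [0, 0, 1, 0, 0, 0, 1]]
  ]
}}

```text
time: 46.3
position: [0.5651, -0.0183, 0.2878]
tool_rot: [0.001, 0.695, 0.719, 0.001]
force: [-0.0, -0.4, -0.5]
opening: 0.092
gripper_force: 0.0
```

Request:
{"method": "apply_moves", "body": {
  "series": [
    [[0, 0.2, 0.5, 0, 0, 0, 1], [-0.3, 0.5, 0.5, 0, 0, 0, 1], [-0.6, 0.8, 0.5, 0, 0, 0, 1], [-0.8, 1, 0.5, 0, 0, 0, 1], [-0.8, 1, 0.5, 0, 0, 0, 1], [-0.8, 1, 0.5, 0, 0, 0, 1], [-0.8, 1, 0.5, 0, 0, 0, 1]]
  ]
}}

```text
time: 46.88
position: [0.4413, 0.1339, 0.3603]
tool_rot: [-0.001, 0.694, 0.72, -0.0]
force: [0.5, -0.1, 0.1]
opening: 0.0916
gripper_force: 0.0
```

Request:
{"method": "apply_moves", "body": {
  "series": [
    [[-0.4, 0.9, 0, 0, 0, 0, 1], [-0.4, 0.9, 0, 0, 0, 0, 1], [-0.4, 0.9, 0, 0, 0, 0, 1], [-0.4, 0.9, 0, 0, 0, 0, 1], [-0.4, 0.9, 0, 0, 0, 0, 1], [-0.4, 0.9, 0, 0, 0, 0, 1], [-0.4, 0.9, 0, 0, 0, 0, 1]]
  ]
}}

```text
time: 47.47
position: [0.3845, 0.2659, 0.36]
tool_rot: [0.0, 0.695, 0.719, -0.001]
force: [0.0, 0.7, 0.3]
opening: 0.0917
gripper_force: 0.0
```

```bash
python3 - <<'E'
from fit import *
s=cam('scene','s9.png'); t=cam('top'); print(env.read_state()['position'])
CP=[(.033,.006),(.033,.192),(.03,.22)];BP=[(.028,.006),(.028,.097),(.013,.127),(.013,.161)]
for n,q in(('scene',s),('top',t)):
    for l,z,m in(('spray_can',[.562,.0755],lambda p:cyl(*p,CP)),('bottle',[.5635,-.0175],lambda p:cyl(*p,BP)),('screw_box_2',[.652,.032,.03],lambda p:boxpts(*p,.056,.085,0.006,.047)),('nail_box',[.598,.253,1.6],lambda p:boxpts(*p,.061,.09,.005,.056))):
        P=proj(q,m(z)).mean(0)
        o=[d for d in env.cut_out(n,l) if np.hypot(*(np.array(d['xy'])-P))<40]
        if o: print(n,l,o[0]['p'],o[0]['xy'],fit([(q,np.array(o[0]['mask']))],m,z,[.01]*2+[.1]*(len(z)-2)))
E
```

```text
[0.38472055 0.26562755 0.36047313]
scene spray_can 0.57 [340.2, 200.5] (array([0.5612, 0.0726]), np.float64(0.085))
scene bottle 0.76 [340.8, 268.0] (array([ 0.5634, -0.0175]), np.float64(0.074))
scene screw_box_2 0.68 [386.2, 257.3] (array([0.6515, 0.0317, 0.0375]), np.float64(0.046))
scene nail_box 0.66 [362.2, 162.8] (array([0.5984, 0.2524, 1.5777]), np.float64(0.266))
top spray_can 0.66 [303.5, 206.2] (array([0.5601, 0.0766]), np.float64(0.023))
top bottle 0.78 [345.0, 230.4] (array([ 0.5638, -0.0158]), np.float64(0.062))
top screw_box_2 0.89 [334.1, 195.1] (array([0.6517, 0.0294, 0.1323]), np.float64(0.202))
top nail_box 0.65 [230.1, 189.7] (array([0.598 , 0.2543, 1.6781]), np.float64(0.052))
```

View pics/s9.png

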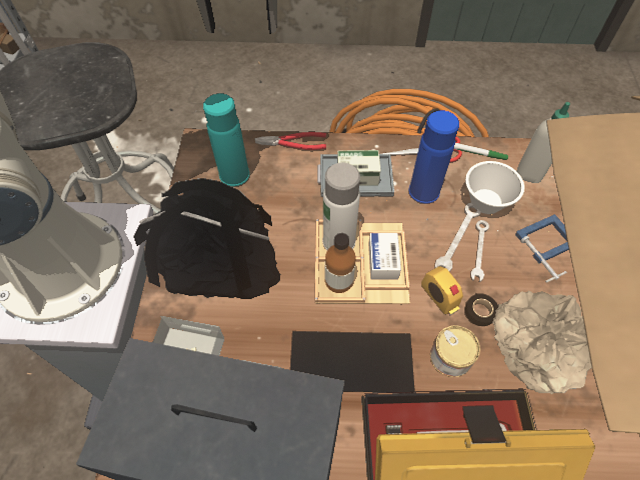

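The can (342,205) and bottle (341,265) stand in their bays, the spare carton is flat in the rear bay (385,255), and the nail carton is flat in the tray (359,165).

```bash
python3 -c "
from cell import env
print(env.close_job())"
```

```text
the job is handed in; nothing more can be done
None
```

The job is done and handed in after about 47 s: the can and bottle are back in their own front bays, the nail carton lies flat in the job tray, and the spare carton lies flat in the rear bay. The last camera look confirmed this; no verdict was returned.

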